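# Turn the log vases in the drying frame and start the timer

### The job

First roll each log vase over in the drying frame, without picking it up, until its row of stem holes faces straight up. Then lay the two bearer bars centrally across the frame, each down in a facing pair of notches of the two rails, ready to carry the next board. Finally start the timer by pushing its recessed button right down with the tip of the wooden stylus, and stand the stylus back in its hole in the tool block; leave the coil pot, the cup and the jar where they stand.

Things in the scene. Friction and masses are not known exactly. Their poses are not given: they have to be found in the camera images.
- frame: Fixed wooden drying frame, 204 mm (x) by 476 mm (y). Origin: centre of underside, z up. Floor top at z = 12 mm. Two rails 18 mm thick run along y at x = -90 and +90 mm, tops at z = 76 mm. Each rail's top has two notches, 34 mm wide, 8 mm deep, centred at y = -218 and +218 mm. Between the rails, end stops (strips 26 mm high, 16 mm thick) at y = -193 and +193 mm keep the vases in.
- frame_floor (a point): Centre of the top of the frame's floor, on which the vases roll (along the frame's y); axes as the frame's.
- notch_a (a point): Middle of the +y pair of notches: midway between the rails, at the height of the notch floors (68 mm above the frame's underside); axes as the frame's.
- notch_b (a point): The same for the -y pair of notches.
- vase_a: Log vase (3 or 4 are there): rigid fired clay tube, 34 mm diameter, 120 mm long, 120 g, lying in the frame, axis roughly along the frame's x. Origin: its centre; x along the tube, z out through its row of three stem holes (dark 13 mm discs, pale rims), which start underneath or low to one side. Round: stops within mm when no longer pushed; turns 1 rad per 17 mm rolled.
- vase_b: Log vase (3 or 4 are there): rigid fired clay tube, 34 mm diameter, 120 mm long, 120 g, lying in the frame, axis roughly along the frame's x. Origin: its centre; x along the tube, z out through its row of three stem holes (dark 13 mm discs, pale rims), which start underneath or low to one side. Round: stops within mm when no longer pushed; turns 1 rad per 17 mm rolled.
- vase_c: Log vase (3 or 4 are there): rigid fired clay tube, 34 mm diameter, 120 mm long, 120 g, lying in the frame, axis roughly along the frame's x. Origin: its centre; x along the tube, z out through its row of three stem holes (dark 13 mm discs, pale rims), which start underneath or low to one side. Round: stops within mm when no longer pushed; turns 1 rad per 17 mm rolled.
- vase_d: Log vase (3 or 4 are there): rigid fired clay tube, 34 mm diameter, 120 mm long, 120 g, lying in the frame, axis roughly along the frame's x. Origin: its centre; x along the tube, z out through its row of three stem holes (dark 13 mm discs, pale rims), which start underneath or low to one side. Round: stops within mm when no longer pushed; turns 1 rad per 17 mm rolled.
- bat: Fixed flat wooden board 270 mm (x) by 150 mm (y), 12 mm thick, that the bearer bars lie on at the start, on one or the other side of the frame. Origin: centre of its underside.
- bar_a: One of two equal wooden bearer bars, 250 mm (x) by 24 mm (y) by 18 mm (z), 90 g, lying flat on the bat at the start. Origin: its centre. Either bar may go in either pair of notches.
- bar_b: One of two equal wooden bearer bars, 250 mm (x) by 24 mm (y) by 18 mm (z), 90 g, lying flat on the bat at the start. Origin: its centre. Either bar may go in either pair of notches.
- timer: Fixed bench timer, pale plastic box 84 mm (x) by 120 mm (y), 46 mm high, with a display and, in its top, a round well 19 mm across and 12 mm deep with the start button in it. Beside the frame, on the other side from the bat. Origin: centre of its underside.
- timer_button (a joint): Travel of the start button, m: 0 at rest, 0.004 fully down; spring return, 1.2 N to start and 4 N fully down. It moves straight down.
- button_top (a point): Centre of the top face of the black start button (15 mm across), 5 mm below the top of the timer at rest.
- tool_block: Fixed wooden block, 56 mm (x) by 110 mm (y), 50 mm high, just beyond the timer (seen from the robot), with tools stood upright in it. A shorter ribbon tool and a needle tool are fixed in it, at y = +16 and +40 mm, up to 149 mm high. Origin: centre of its underside.
- block_hole (a point): Mouth of the stylus's hole in the block's top: 16 mm square, 40 mm deep, at y = -28 mm of the block.
- stylus: Wooden modelling stylus, 178 mm long, 35 g, standing tip down in its hole of the block. Origin: centre of its tip; z runs up the stick. Shank 11 mm round, tip 8 mm round and flat; the grip from 120 to 176 mm above the tip is 14 mm thick (14 mm square to the touch, sides along its x and y).
- stylus_tip (a point): The stylus's tip.
- stylus_grip (a point): Middle of the stylus's grip, 148 mm above its tip.
- coil_pot: Bystander: grey clay coil pot, 90 mm across, 68 mm high, beyond the frame. Leave it alone.
- white_cup: Bystander: white plastic cup, 60 mm across, 62 mm high, beyond the frame to the right. Leave it alone.
- slip_jar: Bystander: lidded jar, 68 mm across, 85 mm high, beyond the frame to the left. Leave it alone.

How it is judged (in metres and radians):
On the way, in this order (a step that is already met when the one before it is completed fails the run):
1. every log vase lies on the frame's floor with its stem holes facing up (angle between each of vase_a, vase_b, vase_c, vase_d's own z axis and vertical below 0.35 rad and z of vase_a in the frame of frame between 0.023 and 0.035 m and y of vase_a in the frame of frame between -0.175 and 0.175 m and linear speed of each of vase_a, vase_b, vase_c, vase_d below 0.02 m/s and z of vase_b in the frame of frame between 0.023 and 0.035 m and y of vase_b in the frame of frame between -0.175 and 0.175 m and z of vase_c in the frame of frame between 0.023 and 0.035 m and y of vase_c in the frame of frame between -0.175 and 0.175 m and z of vase_d in the frame of frame between 0.023 and 0.035 m and y of vase_d in the frame of frame between -0.175 and 0.175 m), for 0.2 s.
2. the two bearer bars lie across the frame, one down in each pair of notches (((horizontal distance between bar_a and notch_a below 0.02 m and z of bar_a in the frame of notch_a between 0.005 and 0.014 m and angle between the x axis of bar_a and the x axis of frame, either way round below 0.12 rad and linear speed of bar_a below 0.02 m/s) or (horizontal distance between bar_b and notch_a below 0.02 m and z of bar_b in the frame of notch_a between 0.005 and 0.014 m and angle between the x axis of bar_b and the x axis of frame, either way round below 0.12 rad and linear speed of bar_b below 0.02 m/s)) and ((horizontal distance between bar_a and notch_b below 0.02 m and z of bar_a in the frame of notch_b between 0.005 and 0.014 m and angle between the x axis of bar_a and the x axis of frame, either way round below 0.12 rad and linear speed of bar_a below 0.02 m/s) or (horizontal distance between bar_b and notch_b below 0.02 m and z of bar_b in the frame of notch_b between 0.005 and 0.014 m and angle between the x axis of bar_b and the x axis of frame, either way round below 0.12 rad and linear speed of bar_b below 0.02 m/s))), for 0.2 s.
3. the start button is pushed right down with the stylus (value of joint timer_button above 0.003 m and contact force between stylus and timer_button above 0.5 N), for 0.05 s.
At the end, for the whole second after the job is handed in: Each vase on the frame floor, holes within 20 degrees of straight up; a bar down in each pair of notches, centre within 20 mm of midway between the rails, within 7 degrees of square; stylus standing in its hole, at most 10 mm short of the bottom; all at rest (all of step 1 and all of step 2 and horizontal distance between stylus_tip and block_hole below 0.012 m and z of stylus_tip in the frame of block_hole below -0.03 m and angle between stylus's own z axis and vertical below 0.25 rad and linear speed of stylus below 0.02 m/s); the robot touches nothing.
It fails at once if a vase is picked up (raised more than 4 cm off the frame's floor) (z of any of vase_a, vase_b, vase_c, vase_d in the frame of frame above 0.07 m).
It fails at once if the coil pot, the white cup or the slip jar is knocked over or shoved more than 5 cm ((distance of coil_pot from where it was at the start of the episode above 0.05 m or angle between coil_pot's own z axis and vertical above 0.6 rad) or (distance of white_cup from where it was at the start of the episode above 0.05 m or angle between white_cup's own z axis and vertical above 0.6 rad) or (distance of slip_jar from where it was at the start of the episode above 0.05 m or angle between slip_jar's own z axis and vertical above 0.6 rad)).
Of vase_a, vase_b, vase_c, vase_d only 3 to 4 are there at a start; the rules pass over those that are not, and their reading is None.
At some moment in a run one of vase_a, vase_b, vase_c, vase_d may be knocked a few centimetres aside while the robot is not near it.
It also fails if it takes over 210 s, if anything falls off the work surface, if the arm or the gripper's body presses on something with over 40 N, if the wrist force passes 120 N, or if a joint passes its speed limit or range.

### The arm

A 6-joint arm with a two-finger parallel gripper is mounted at the origin on the work surface. World frame = base frame: x ahead of the robot, y to its left, z up, the work surface at z = 0. Lengths are in mm, angles in degrees, forces in N, time in s.
With the tool pointing down it reaches from about 350 to 850 mm from the base axis. Payload 8.1 kg.
Tool frame: the origin (TCP) lies on the centre line of the jaws, within the pads' length; the fingertips stand 14 mm ahead of it and the grasp point (between the pads) lies 5 mm behind it; z points along the fingers, y is the line along which they close (so a half turn about z gives the same grasp; the last joint's range is limited). The gripper opens to 85 mm and grips with 20 to 120 N. Pads are 22 mm wide; open, the fingers measure 114 mm over their backs; the gripper's body (76 mm by 85 mm) begins 54 mm behind the grasp point. The pads swing forward as they close: fully open they stand 13 mm farther back than shut.
Start: joints at [69.248, 7.471, 85.268, -0, 87.261, -4.893], TCP at [163.945, 577.172, 245.292] pointing down, gripper open.
Joint ranges: [-169.43, 169.43], [-51.17, 129.36], [1.28, 143.12], [-76.62, 256.62], [0, 156.53], [-152.29, 152.29]. Speed limits (degrees/s): [136.94, 136.94, 159.86, 180, 180, 180].

### API

Orientations are given as [roll, pitch, yaw] about the fixed x, y, z axes, in that order (R = Rz(yaw) Ry(pitch) Rx(roll)).
In Python, from bench import sense, snapshot, camera_info, hand_in gives the robot as it stands. The module is installed in compiled form; this text tells all that it offers.
- The arm moves only by the tool apply_moves, never from a script. Its argument "deltas" is a list of rows, each a list of 7 numbers: the shift along the tool's x, y, z scaled (see below), then the turn, a rotation vector about the tool's x, y, z scaled (see below), then the opening, from 0 (shut) to 1 (fully open). In form: [[dx, dy, dz, ax, ay, az, claw], ...]. A call has 1 to 8 rows; each row shifts and turns the commanded pose from where the row before left it, along the tool's axes as they then stand; what a row does not reach is not made up. The controller multiplies each number of a shift by 0.03 m and each number of a turn by 0.08 rad. A row lasts 1/8 s, in which the tool goes at most 62.5 mm and 10.7 degrees, less where a joint would pass 70% of its speed; a pose out of reach is approached as far as the arm can. A call with a number of a shift or a turn outside -1 to 1 is refused whole. A call with a gripper value outside its range is refused whole. The fingers move at their own pace and stop on an object; "grip_force" is the grip in N (left out, the last holds). Time passes only in rows, so rows that do not move let the fingers close. It gives the time, the measured TCP pose, the force, the opening and the grip force at its end, in the units of the state.
- sense(): the state, without advancing time (a new reading comes with each control period).
- snapshot(name): name is "side" or "top" or "wrist"; returns the picture (400x640x3 uint8, red, green, blue); there is no depth.
- camera_info(name): a dict with "vertical_fov" (degrees; the focal length in pixels is half the picture's height over the tangent of half this angle, whatever the lens; pixels are square), "cx", "cy" (the principal point, pixels), "origin" and "rotation" of the camera in the world; the wrist camera has in their place "tool_from_camera" (4x4, takes a point from camera to tool coordinates, whose origin is the TCP and whose axes are the flange's). Camera axes: x right, y up, looking along -z (the intrinsics and any distortion apply to the point x, -y, -z); pixel columns grow to the right and rows downward; lengths in mm; the calibration is good to about 2 mm. A picture is of the moment at which its call begins: read the wrist's pose just before it. camera_info takes no time and is no camera call.
- hand_in(): hands the job in; it is judged then, once.
The state is a dict: "time": time; "joint_pos": joint angles; "qd": joint speeds; "joint_efforts": joint torques, N m; "tool_pos": TCP position; "tcp_rot": TCP orientation; "ft_force": force on the tool from outside, world axes, zero at the start; "wrist_torque": the same for the moment, N m; "finger_gap": finger opening in mm; "grip_force": force on a finger pad.
Only numpy, scipy, OpenCV 4.12 (cv2) and the standard library are available. Lean on these libraries where they do the work, as an engineer would, in place of code of your own. Each camera call takes 0.05 s, during which the arm holds its last target. There are 200 camera calls.

## Working session

There is one attempt and no reset: what is moved stays moved. The work goes in short steps, Python scripts to look and compute and a tool call to move; the robot and the scene stay as the last step left them, time stands still between calls to the robot, and variables do not carry over. Pictures are saved under pics/ and viewed, at most 14 in all, crops included, and the job is handed in when it is done.

Besides the shell and the picture viewer there is one more tool, called after "Emit:" as name([rows], argument=value, ...), one row to a line, values as JSON. apply_moves: Moves the arm, as the interface text tells. Its arguments: {"type":"object","properties":{"deltas":{"type":"array"},"grip_force":{"type":"number"}},"required":["deltas"]}

```bash
mkdir -p pics; python3 - <<'E'
from bench import *
import cv2,numpy as np
print(sense())
for n in ("side","top","wrist"):
    print(n,camera_info(n))
a=snapshot("top");b=snapshot("side");c=snapshot("wrist")
for n,i in (("top",a),("side",b),("wrist",c)): cv2.imwrite(f"pics/{n}0.png",i[:,:,::-1])
E
```

```text
{'time': 0.0, 'joint_pos': array([ 6.92474855e+01,  7.51700574e+00,  8.53279286e+01, -7.27262104e-04,
        8.72623611e+01, -4.89448665e+00]), 'qd': array([-0.02859315,  0.0369986 , -0.03107308,  0.03270632, -0.04012477,
       -0.00893111]), 'joint_efforts': array([-2.71049117e-03, -5.69351470e+01, -5.00574195e+01, -1.54525992e-04,
        1.36931345e-02, -9.42724751e-05]), 'tool_pos': array([163.76484354, 576.67733326, 244.23757759]), 'tcp_rot': array([-1.79893034e+02, -8.43083893e-03,  1.64142000e+02]), 'ft_force': array([ 0.45747458, -0.34416135,  0.20686779]), 'wrist_torque': array([-0.03446186, -0.01261708, -0.00900814]), 'grip_force': 0.0, 'finger_gap': 85.64147289740202}
side {'vertical_fov': 48.713965435906026, 'cx': 314.8079006787532, 'cy': 200.84826707171558, 'origin': array([ 548.05658816, 1172.58016492,  947.23997469]), 'rotation': array([  54.03508282,   -1.34517219, -177.33430887])}
top {'vertical_fov': 50.04736995319812, 'cx': 324.4544032816324, 'cy': 197.72720734060405, 'origin': array([ 404.97768   ,    5.66995496, 1260.26803643]), 'rotation': array([ 10.22016554,  -0.96006977, -90.77476452])}
wrist {'vertical_fov': 65.59174352737908, 'cx': 318.9180001576072, 'cy': 201.40585703854305, 'tool_from_camera': array([[ 4.49026186e-04,  9.47174306e-01,  3.20718930e-01,
         8.33187459e+01],
       [ 9.99999196e-01, -8.05736598e-04,  9.79509314e-04,
         1.01902156e+00],
       [ 1.18618103e-03,  3.20718232e-01, -9.47173906e-01,
        -1.29592593e+02],
       [ 0.00000000e+00,  0.00000000e+00,  0.00000000e+00,
         1.00000000e+00]])}
```

View pics/top0.png

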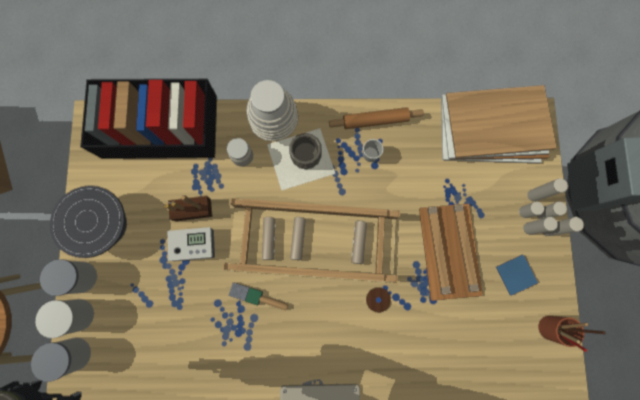

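View pics/side0.png

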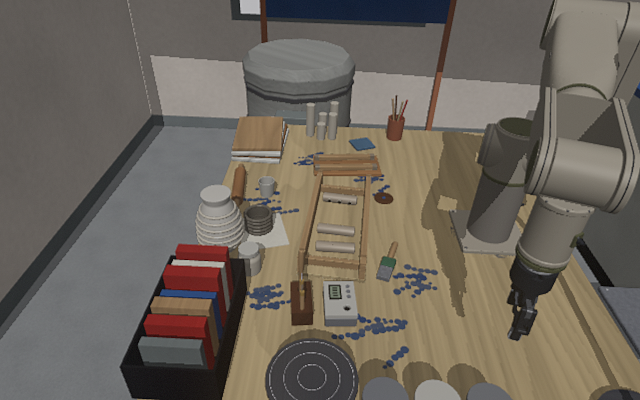

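The top view shows the frame at (230–400, 200–280), with three vases at x≈268, 298 and 360. The bat and bars are at (450,250), the timer at (190,245) and the block at (190,208). The side view shows the same layout, and one vase has visible holes at (340,200). I'll enlarge both.

```bash
cat > h.py <<'E'
import numpy as np,cv2
from scipy.spatial.transform import Rotation as R
from bench import *
def cam(n,s=None):
    i=camera_info(n); f=200/np.tan(np.radians(i["vertical_fov"]/2))
    if n=="wrist":
        s=s or sense(); T=np.eye(4);T[:3,:3]=R.from_euler("xyz",s["tcp_rot"],degrees=True).as_matrix();T[:3,3]=s["tool_pos"]
        T=T@i["tool_from_camera"]
    else:
        T=np.eye(4);T[:3,:3]=R.from_euler("xyz",i["rotation"],degrees=True).as_matrix();T[:3,3]=i["origin"]
    return T,f,i["cx"],i["cy"]
def ray(c,u,v):
    T,f,cx,cy=c; d=T[:3,:3]@np.array([(u-cx)/f,-(v-cy)/f,-1]); return T[:3,3],d/np.linalg.norm(d)
def atz(c,u,v,z):
    o,d=ray(c,u,v); return (o+d*(z-o[2])/d[2]).round(1)
def proj(c,p):
    T,f,cx,cy=c; q=T[:3,:3].T@(np.array(p)-T[:3,3]); return np.array([cx+f*q[0]/-q[2],cy-f*q[1]/-q[2]]).round(1)
def tri(*obs):
    A=np.zeros((3,3));b=np.zeros(3)
    for c,u,v in obs:
        o,d=ray(c,u,v);M=np.eye(3)-np.outer(d,d);A+=M;b+=M@o
    p=np.linalg.solve(A,b); e=[np.linalg.norm(np.cross(p-ray(*o)[0],ray(*o)[1])) for o in obs]
    return p.round(1),np.round(e,1)
def crop(img,x0,y0,x1,y1,k): return cv2.resize(img[y0:y1,x0:x1],None,fx=k,fy=k,interpolation=cv2.INTER_CUBIC)
E
python3 - <<'E'
from h import *
t=cv2.imread("pics/top0.png");s=cv2.imread("pics/side0.png")
cv2.imwrite("pics/tc.png",crop(t,160,180,360,320,4)); cv2.imwrite("pics/sc.png",crop(s,270,140,410,340,3))
cv2.imwrite("pics/tc2.png",crop(t,340,180,490,310,4))
E
```

```text
(no output)
```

View pics/tc.png

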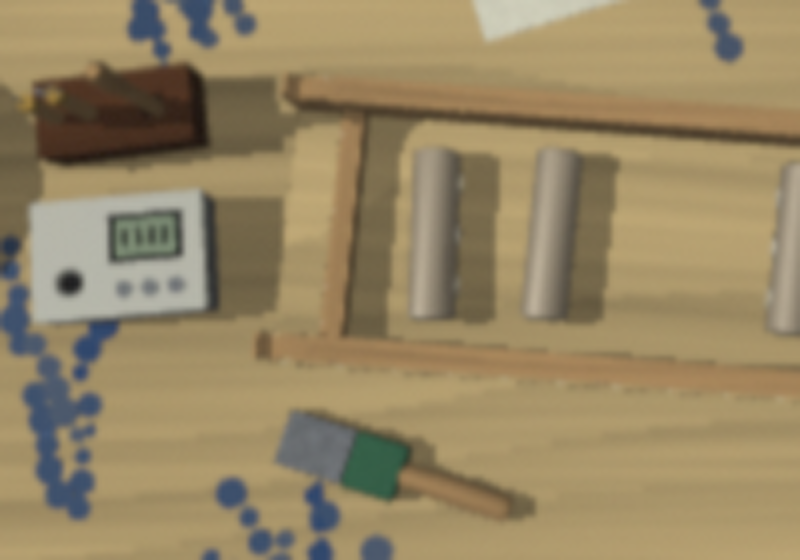

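View pics/tc2.png

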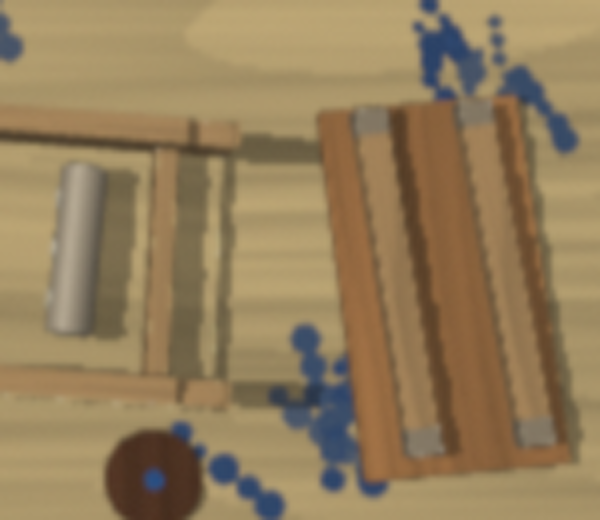

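View pics/sc.png

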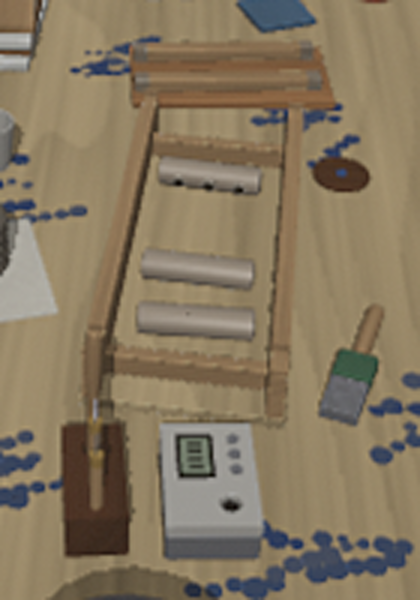

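Readings from the crops:
- **Top crop:** timer button at (69,283); vase A has pale rims on its right (−y) edge; vase B shows no holes.
- **Top crop 2:** vase C shows rims on its left (+y) edge. The bars run from (372,120) to (424,442) and from (476,110) to (537,433).
- **Side crop:** vase C's holes face the camera at about (210,187), and the button is at (231,504).

```bash
python3 - <<'E'
from h import *
t=cam("top");s=cam("side")
a=lambda u,v:(160+(u+.5)/4-.5,180+(v+.5)/4-.5)
b=lambda u,v:(340+(u+.5)/4-.5,180+(v+.5)/4-.5)
c=lambda u,v:(270+(u+.5)/3-.5,140+(v+.5)/3-.5)
print("frame corners TL,BL,TR,BR (z76)",*[atz(t,*p,76) for p in (a(290,82),a(262,350),b(238,128),b(228,398))])
print("same side: ",atz(s,*c(154,100),76), atz(s,*c(293,108),76),atz(s,*c(275,420),76))
# vases ends, axis z 17+12=29 silhouettes mid
print("vA",atz(t,*a(437,150),35),atz(t,*a(433,318),35));print("vB",atz(t,*a(558,150),35),atz(t,*a(545,318),35));print("vC",atz(t,*b(84,165),35),atz(t,*b(70,333),35))
print("button",tri((t,*a(69,283)),(s,*c(231,504))))
print("timer corners z46",*[atz(t,*a(*p),46) for p in((30,204),(205,190),(34,324),(212,310))])
print("block corners z50",*[atz(t,*a(*p),50) for p in((36,82),(190,66),(40,162),(206,146))])
print("bars z30",*[atz(t,*b(*p),30) for p in((370,108),(424,455),(475,98),(537,445))])
print("bar side tri",tri((t,*b(372,120)),(s,*c(141,80))),tri((t,*b(424,442)),(s,*c(314,80))))
print("bat corners z12",*[atz(t,*b(*p),12) for p in((318,114),(520,98),(367,482),(576,462))])
E
```

```text
frame corners TL,BL,TR,BR (z76) [614.1 241.2  76. ] [429.4 255.6  76. ] [ 576.5 -225.7   76. ] [ 390.9 -210.6   76. ]
same side:  [ 568.9 -204.2   76. ] [ 398.8 -200.2   76. ] [441.  324.6  76. ]
vA [570.6 142.8  35. ] [450.9 144.5  35. ]
vB [569.6  55.9  35. ] [449.9  65.4  35. ]
vC [ 556.7 -121.2   35. ] [ 437.2 -107.9   35. ]
button (array([478.8, 398. ,  45.3]), array([0.7, 0.7]))
timer corners z46 [533.9 427.9  46. ] [542.4 305.2  46. ] [450.  420.8  46. ] [458.1 297.6  46. ]
block corners z50 [620.6 426.7  50. ] [631.1 317.9  50. ] [563.2 421.   50. ] [573.3 304.6  50. ]
bars z30 [ 596.8 -332.    30. ] [ 349.  -355.8   30. ] [ 603.4 -409.6   30. ] [ 354.8 -436.4   30. ]
bar side tri (array([ 589. , -334.6,   23.9]), array([0.1, 0.1])) (array([ 357.6, -359. ,   21.1]), array([0., 0.]))
bat corners z12 [ 595.6 -298.    12. ] [ 605.9 -449.2   12. ] [ 330.  -319.1   12. ] [ 341.8 -470.    12. ]
```

```bash
cat >> h.py <<'E'
FC=np.array([502.7,15.1]); FY=-4.66
def fr(x,y):
    a=np.radians(FY); return FC+np.array([np.cos(a)*x-np.sin(a)*y,np.sin(a)*x+np.cos(a)*y])
def inv(p):
    a=np.radians(FY); d=np.array(p[:2])-FC; return np.array([np.cos(a)*d[0]+np.sin(a)*d[1],-np.sin(a)*d[0]+np.cos(a)*d[1]]).round(1)
def plan(x,y,z,yaw=None,start=None,n=None):
    s=sense(); R0=R.from_euler("xyz",s["tcp_rot"],degrees=True)
    p,y0=(s["tool_pos"],s["tcp_rot"][2]) if start is None else (np.array(start[:3],float),start[3])
    R0=R.from_euler("xyz",[180,0,y0],degrees=True)
    yaw=y0 if yaw is None else yaw
    dl=(yaw-y0+180)%360-180; D=np.array([x,y,z])-p
    n=n or int(max(1,np.ceil(np.linalg.norm(D)/29),np.ceil(abs(dl)/4.5)))
    while 1:
        th=-np.radians(dl)/n
        M=sum(R.from_rotvec([0,0,k*th]).as_matrix() for k in range(n))
        d=np.linalg.solve(M,R0.as_matrix().T@D)/30
        if abs(d).max()<=1: break
        n+=1
    print("n",n,"row",d.round(3),"az",round(th/.08,3),"| end",x,y,z,round(yaw,1))
    return (x,y,z,yaw)
E
python3 - <<'E'
from h import *
plan(500,60,320,85.3)
E
```

```text
n 23 row [-0.966 -0.057 -0.109] az 0.748 | end 500 60 320 85.3
```

Emit:
apply_moves([
  [-0.966,-0.057,-0.109,0,0,0.748,0.7],
  [-0.966,-0.057,-0.109,0,0,0.748,0.7],
  [-0.966,-0.057,-0.109,0,0,0.748,0.7],
  [-0.966,-0.057,-0.109,0,0,0.748,0.7],
  [-0.966,-0.057,-0.109,0,0,0.748,0.7],
  [-0.966,-0.057,-0.109,0,0,0.748,0.7],
  [-0.966,-0.057,-0.109,0,0,0.748,0.7],
  [-0.966,-0.057,-0.109,0,0,0.748,0.7],
])

```text
time: 1.15
tool_pos: [361.3, 457.1, 271.1]
tcp_rot: [-180.0, -0.0, 136.6]
ft_force: [0.7, -0.5, 0.3]
finger_gap: 60.3
grip_force: 0.0
```

Emit:
apply_moves([
  [-0.966,-0.057,-0.109,0,0,0.748,0.7],
  [-0.966,-0.057,-0.109,0,0,0.748,0.7],
  [-0.966,-0.057,-0.109,0,0,0.748,0.7],
  [-0.966,-0.057,-0.109,0,0,0.748,0.7],
  [-0.966,-0.057,-0.109,0,0,0.748,0.7],
  [-0.966,-0.057,-0.109,0,0,0.748,0.7],
  [-0.966,-0.057,-0.109,0,0,0.748,0.7],
  [-0.966,-0.057,-0.109,0,0,0.748,0.7],
])

```text
time: 2.15
tool_pos: [480.5, 260.4, 297.3]
tcp_rot: [-180.0, 0.0, 109.2]
ft_force: [0.1, 0.1, 0.6]
finger_gap: 59.8
grip_force: 0.0
```

Emit:
apply_moves([
  [-0.966,-0.057,-0.109,0,0,0.748,0.7],
  [-0.966,-0.057,-0.109,0,0,0.748,0.7],
  [-0.966,-0.057,-0.109,0,0,0.748,0.7],
  [-0.966,-0.057,-0.109,0,0,0.748,0.7],
  [-0.966,-0.057,-0.109,0,0,0.748,0.7],
  [-0.966,-0.057,-0.109,0,0,0.748,0.7],
  [-0.966,-0.057,-0.109,0,0,0.748,0.7],
  [0,0,0,0,0,0,0.7],
])

```text
time: 3.15
tool_pos: [500.1, 59.0, 320.6]
tcp_rot: [180.0, 0.0, 85.1]
ft_force: [0.8, 0.1, -0.4]
finger_gap: 59.6
grip_force: 0.0
```

```bash
python3 - <<'E'
from h import *
s=sense();print(s["tool_pos"],s["tcp_rot"],s["time"],s["finger_gap"],s["joint_pos"].round(1))
w=snapshot("wrist");cv2.imwrite("pics/w1.png",w[:,:,::-1])
import pickle;pickle.dump(cam("wrist",s),open("w1.pkl","wb"))
E
```

```text
[500.05701796  59.02201962 320.61110817] [1.79986214e+02 2.05197901e-02 8.51180039e+01] 3.15 59.610672403020104 [ 0.9 -8.7 93.5 -0.  95.2  5.8]
```

View pics/w1.png

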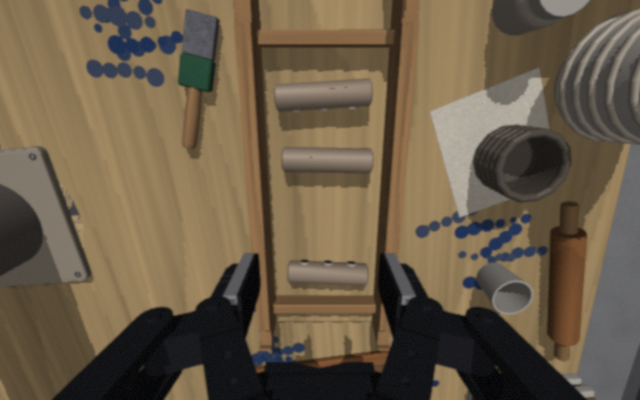

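The wrist view looks along −y, with image up = +y. Vase A is at (323,93) with rims on its lower (−y) edge, and B is at (327,160) with no holes visible. Vase C is at (328,272) with holes on its upper (+y) edge. The end stops are at y≈38 and y≈303. I'll enlarge it.

```bash
python3 - <<'E'
from h import *
w=cv2.imread("pics/w1.png");cv2.imwrite("pics/w1c.png",crop(w,230,20,430,320,2))
a=crop(w,260,65,390,125,3.9);b=crop(w,260,135,390,185,3.9);c=crop(w,260,245,390,295,3.9)
cv2.imwrite("pics/w1v.png",np.vstack([a,b,c]))
E
```

```text
(no output)
```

View pics/w1v.png

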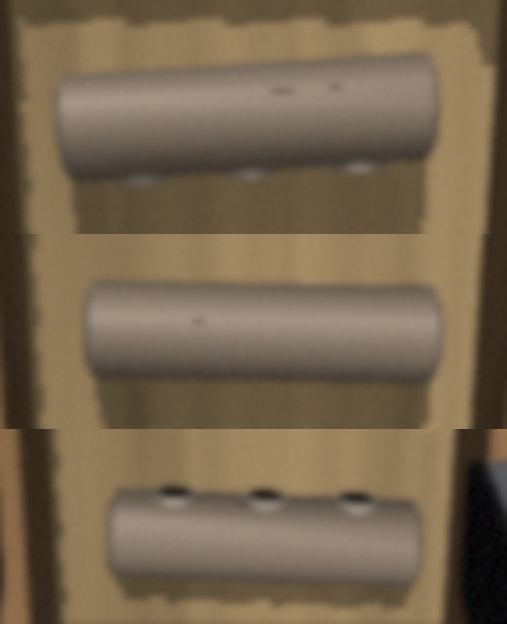

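View pics/w1c.png

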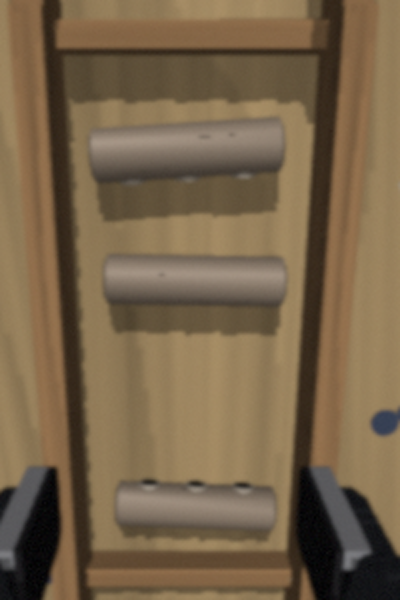

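Vases and holes read clearly: A's rims peek out at the −y edge, C's holes straddle the +y silhouette, and B's holes are hidden. Next I'll compute vase positions and hole angles, and check the frame.

```bash
python3 - <<'E'
from h import *
import pickle
w=pickle.load(open("w1.pkl","rb"));t=cam("top");s=cam("side")
v=lambda u,y,oy,top:(260+u/3.9,oy+(y-top)/3.9)
V={"A":[(68,129,65,0),(430,108,65,0)],"B":[(95,330,135,234),(432,334,135,234)],"C":[(115,533,245,429),(412,541,245,429)]}
for k,(p,q) in V.items():
    P,Q=atz(w,*v(*p),29),atz(w,*v(*q),29); print(k,P,Q,"len",np.linalg.norm(Q-P).round(1),"frame",inv(P),inv(Q),"mid",inv((P+Q)/2))
c=lambda u,v:(230+u/2,20+v/2)
print("far-stop/rail inner top junctions z76: left rail inner edge, right", inv(atz(w,*c(45,20),76)),inv(atz(w,*c(343,20),76)),inv(atz(w,*c(75,560),76)),inv(atz(w,*c(305,560),76)))
print("outer rail", inv(atz(w,*c(13,20),76)),inv(atz(w,*c(373,20),76)))
print("+stop top face edges z38",[inv(atz(w,*c(190,y),38)) for y in (20,38,50)],"-stop",[inv(atz(w,*c(190,y),38)) for y in (555,570,585)])
# hole C angle: ray/cylinder closest in both views
def ang(cam_,u,v_,yc,zc=29):
    o,d=ray(cam_,u,v_); a=np.radians(FY)
    f=lambda q:np.array([-np.sin(a)*q[0]+np.cos(a)*q[1],q[2]])
    oo=f(o-np.r_[FC,0]);dd=f(d); ctr=np.array([yc,zc])
    b=np.dot(oo-ctr,dd)/np.dot(dd,dd);cc=(np.dot(oo-ctr,oo-ctr)-17**2)/np.dot(dd,dd);D=b*b-cc
    tt=-b-np.sqrt(max(D,0)); P=oo+tt*dd-ctr; return np.degrees(np.arctan2(P[0],P[1])).round(0),np.round(np.sqrt(max(0,-D)),1)
P,Q=[atz(w,*v(*p),29) for p in V["C"]]; yc=inv((P+Q)/2)[1]
for y in (490,494,498,505): print("C wrist",y,ang(w,*v(265,y,245,429),yc))
for y in (183,187,191): print("C side",y,ang(s,270+(209+.5)/3-.5,140+(y+.5)/3-.5,yc))
E
```

```text
A [453.4 144.4  29. ] [572.7 140.8  29. ] len 119.4 frame [-59.6 124.9] [ 59.6 131. ] mid [ -0.  127.9]
B [452.7  64.2  29. ] [570.6  52.7  29. ] len 118.5 frame [-53.8  44.9] [64.6 43. ] mid [ 5.4 43.9]
C [ 439.5 -110.9   29. ] [ 557.1 -124.7   29. ] len 118.4 frame [ -52.8 -130.7] [  65.6 -134.9] mid [   6.4 -132.8]
far-stop/rail inner top junctions z76: left rail inner edge, right [-77.3 194.5] [ 82.5 193.9] [ -80.5 -148. ] [  83.5 -148.8]
outer rail [-94.4 194.5] [ 98.6 193.8]
+stop top face edges z38 [array([  1.2, 201. ]), array([  1.3, 191.4]), array([  1.3, 185. ])] -stop [array([   2.3, -171.8]), array([   2.3, -185.7]), array([   2.4, -200. ])]
C wrist 490 (np.float64(120.0), np.float64(7.0))
C wrist 494 (np.float64(111.0), np.float64(0.0))
C wrist 498 (np.float64(94.0), np.float64(0.0))
C wrist 505 (np.float64(77.0), np.float64(0.0))
C side 183 (np.float64(90.0), np.float64(0.0))
C side 187 (np.float64(114.0), np.float64(0.0))
C side 191 (np.float64(144.0), np.float64(9.3))
```

Frame pose confirmed: the stops measure ±185 mm and the x offset is +2. C's holes are at about +105°, A's at about −115°, and B's are underneath. I'll push with the open fingers (jaw line along frame x), starting with C toward −y.

Emit:
apply_moves([
  [-0.636,0.048,0.81,0,0,-0.048,0.7],
  [-0.636,0.048,0.81,0,0,0,0.7],
  [-0.636,0.048,0.81,0,0,0,0.7],
  [-0.636,0.048,0.81,0,0,0,0.7],
  [-0.636,0.048,0.81,0,0,0,0.7],
  [-0.636,0.048,0.81,0,0,0,0.7],
  [-0.636,0.048,0.81,0,0,0,0.7],
  [0,0,0,0,0,0,0.7],
])

```text
time: 4.2
tool_pos: [497.9, -72.9, 147.8]
tcp_rot: [-179.7, -0.1, 85.5]
ft_force: [-0.3, 0.2, 0.3]
finger_gap: 60.1
grip_force: 0.0
```

Emit:
apply_moves([
  [0,0,0.8,0,0,0,0.7],
  [0,0,0.8,0,0,0,0.7],
  [0,0,0.8,0,0,0,0.7],
  [0,0,0.8,0,0,0,0.7],
  [0,0,0.8,0,0,0,0.7],
  [0,0,0,0,0,0,0.7],
])

```text
time: 4.95
tool_pos: [498.5, -71.9, 29.4]
tcp_rot: [-179.8, -0.1, 85.6]
ft_force: [0.5, -0.4, 1.2]
finger_gap: 59.9
grip_force: 0.0
```

```bash
sed -i 's/FC=np.array(\[502.7,15.1\])/FC=np.array([504.7,14.9])/' h.py; python3 - <<'E'
from h import *
s=sense();print(s["tool_pos"],s["tcp_rot"],s["ft_force"],inv(s["tool_pos"]))
E
```

```text
[498.53354883 -71.88409515  29.38164879] [-1.79821513e+02 -5.40048864e-02  8.55786029e+01] [ 0.50953824 -0.36263815  1.17698717] [  0.9 -87. ]
```

Emit:
apply_moves([
  [-0.4,0,0,0,0,0,0.7],
  [-0.3,0,0,0,0,0,0.7],
  [-0.2,0,0,0,0,0,0.7],
  [-0.2,0,0,0,0,0,0.7],
  [-0.2,0,0,0,0,0,0.7],
  [-0.2,0,0,0,0,0,0.7],
  [-0.13,0,0,0,0,0,0.7],
  [0,0,0,0,0,0,0.7],
])

```text
time: 5.95
tool_pos: [495.7, -122.4, 30.4]
tcp_rot: [-180.0, -0.0, 85.5]
ft_force: [0.4, 0.1, 0.6]
finger_gap: 59.3
grip_force: 0.0
```

Emit:
apply_moves([
  [0.3,0,0,0,0,0,0.7],
  [0.3,0,-0.5,0,0,0,0.7],
  [0,0,-0.8,0,0,0,0.7],
  [0.9,0,-0.6,0,0,0,0.7],
  [0.9,0,0,0,0,0,0.7],
  [0.9,0,0,0,0,0,0.7],
  [0.9,0,0,0,0,0,0.7],
  [0.9,0,0,0,0,0,0.7],
])

```text
time: 6.95
tool_pos: [508.0, 32.2, 88.7]
tcp_rot: [179.9, -0.0, 85.5]
ft_force: [-0.4, -0.2, -0.4]
finger_gap: 59.5
grip_force: 0.0
```

```bash
python3 - <<'E'
from h import *
s=sense();print(s["tool_pos"],s["tcp_rot"],s["ft_force"],inv(s["tool_pos"]))
E
```

```text
[508.00899767  32.1818587   88.69290525] [ 1.79928945e+02 -1.06394907e-02  8.55498995e+01] [-0.44073344 -0.17743573 -0.38060191] [ 1.9 17.5]
```

Emit:
apply_moves([
  [0.78,0,0,0,0,0,0.7],
  [0.78,0,0,0,0,0,0.7],
  [0.78,0,0,0,0,0,0.7],
  [0,0,0,0,0,0,0.7],
  [0,0,0.66,0,0,0,0.7],
  [0,0,0.66,0,0,0,0.7],
  [0,0,0.66,0,0,0,0.7],
  [0,0,0,0,0,0,0.7],
])

```text
time: 7.95
tool_pos: [511.7, 100.0, 26.9]
tcp_rot: [-179.8, 0.0, 85.5]
ft_force: [0.3, -0.7, 0.5]
finger_gap: 60.0
grip_force: 0.0
```

Emit:
apply_moves([
  [0.35,0,0,0,0,0,0.7],
  [0.25,0,0,0,0,0,0.7],
  [0.2,0,0,0,0,0,0.7],
  [0.2,0,0,0,0,0,0.7],
  [0.2,0,0,0,0,0,0.7],
  [0.2,0,0,0,0,0,0.7],
  [0.13,0,0,0,0,0,0.7],
  [0,0,0,0,0,0,0.7],
])

```text
time: 8.95
tool_pos: [516.8, 146.4, 27.9]
tcp_rot: [-180.0, 0.0, 85.5]
ft_force: [0.3, 0.9, 0.5]
finger_gap: 59.7
grip_force: 0.0
```

Emit:
apply_moves([
  [-0.3,0,0,0,0,0,0.7],
  [-0.3,0,-0.5,0,0,0,0.7],
  [0,0,-0.9,0,0,0,0.7],
  [-0.9,0,-0.6,0,0,0,0.7],
  [-0.9,0,0,0,0,0,0.7],
  [-0.9,0,0,0,0,0,0.7],
  [-0.9,0,0,0,0,0,0.7],
  [0,0,0,0,0,0,0.7],
])

```text
time: 9.95
tool_pos: [507.2, 18.4, 89.2]
tcp_rot: [179.9, 0.0, 85.3]
ft_force: [-0.8, 1.1, 1.0]
finger_gap: 59.5
grip_force: 0.0
```

```bash
python3 - <<'E'
from h import *
s=sense();print(s["tool_pos"],s["tcp_rot"],s["ft_force"],inv(s["tool_pos"]))
E
```

```text
[507.16735262  18.4238928   89.17827793] [1.79925315e+02 1.97832228e-02 8.53295788e+01] [-0.76292108  1.05706976  1.00131151] [2.2 3.7]
```

Emit:
apply_moves([
  [0,0,0.68,0,0,0,0.7],
  [0,0,0.68,0,0,0,0.7],
  [0,0,0.68,0,0,0,0.7],
  [0,0,0,0,0,0,0.7],
  [0.35,0,0,0,0,0,0.7],
  [0.2,0,0,0,0,0,0.7],
  [0.2,0,0,0,0,0,0.7],
  [0.2,0,0,0,0,0,0.7],
])

```text
time: 10.95
tool_pos: [509.5, 49.5, 27.2]
tcp_rot: [180.0, -0.0, 85.5]
ft_force: [-0.4, -0.0, 0.2]
finger_gap: 59.8
grip_force: 0.0
```

Emit:
apply_moves([
  [0.2,0,0,0,0,0,0.7],
  [0.15,0,0,0,0,0,0.7],
  [0.1,0,0,0,0,0,0.7],
  [0,0,0,0,0,0,0.7],
  [-0.3,0,0,0,0,0,0.7],
  [0,0,-0.95,0,0,0,0.7],
  [0,0,-0.95,0,0,0,0.7],
  [0,0,-0.95,0,0,0,0.7],
])

```text
time: 11.95
tool_pos: [509.3, 52.6, 113.1]
tcp_rot: [-180.0, 0.0, 85.5]
ft_force: [0.5, 0.5, -0.3]
finger_gap: 60.0
grip_force: 0.0
```

Emit:
apply_moves([
  [0,0,-0.95,0,0,0,0.7],
  [0,0,-0.95,0,0,0,0.7],
  [0,0,-0.95,0,0,0,0.7],
  [0,0,-0.95,0,0,0,0.7],
  [0,0,-0.95,0,0,0,0.7],
  [0,0,-0.95,0,0,0,0.7],
  [0,0,-0.95,0,0,0,0.7],
  [0,0,0,0,0,0,0.7],
])

```text
time: 12.95
tool_pos: [510.7, 52.7, 314.6]
tcp_rot: [179.7, -0.0, 85.5]
ft_force: [-0.2, 0.0, -0.6]
finger_gap: 60.3
grip_force: 0.0
```

```bash
python3 - <<'E'
from h import *
s=sense();print(s["tool_pos"],s["tcp_rot"],inv(s["tool_pos"]))
w=snapshot("wrist");cv2.imwrite("pics/w2.png",w[:,:,::-1])
import pickle;c=cam("wrist",s);pickle.dump(c,open("w2.pkl","wb"))
sd=snapshot("side");cv2.imwrite("pics/s2.png",sd[:,:,::-1])
a=crop(w[:,:,::-1],230,20,430,320,2)
b=crop(sd[:,:,::-1],300,170,380,290,5)
cv2.imwrite("pics/m2.png",np.hstack([a,b]))
E
```

```text
[510.72869217  52.73385028 314.64306848] [ 1.79716277e+02 -1.22174547e-02  8.54700093e+01] [ 2.9 38.2]
```

View pics/m2.png

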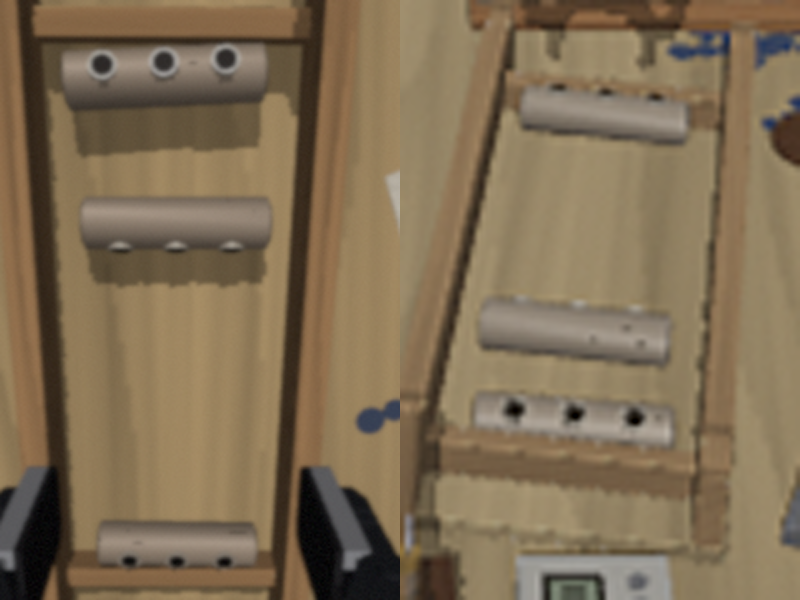

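After the pushes, A's holes are just past the top (crop pixel (163,62)), and B's are on the low −y edge (176,246). C's holes have gone past the top to the −y side (177,561), and C sits near the stop. I'll quantify.

```bash
cat >> h.py <<'E'
def ang(c,u,v,yc,zc=29):
    o,d=ray(c,u,v); a=np.radians(FY)
    f=lambda q:np.array([-np.sin(a)*q[0]+np.cos(a)*q[1],q[2]])
    oo=f(o-np.r_[FC,0]);dd=f(d);ctr=np.array([yc,zc])
    b=np.dot(oo-ctr,dd)/np.dot(dd,dd);k=(np.dot(oo-ctr,oo-ctr)-17**2)/np.dot(dd,dd);D=b*b-k
    P=oo+(-b-np.sqrt(max(D,0)))*dd-ctr; return np.degrees(np.arctan2(P[0],P[1])).round(0),np.round(np.sqrt(max(0,-D)),1)
E
python3 - <<'E'
from h import *
import pickle
w=pickle.load(open("w2.pkl","rb"));s=cam("side")
c=lambda u,v:(230+u/2,20+v/2); d=lambda u,v:(300+(u-400)/5,170+v/5)
V={"A":[(65,(50+108)/2),(265,(43+100)/2),(163,62),(575,412)],"B":[(82,(198+250)/2),(271,(196+250)/2),(176,246),(580,303)],"C":[(100,(520+566)/2),(255,(523+568)/2),(177,561),(605,93)]}
for k,(p,q,h,hs) in V.items():
    P,Q=inv(atz(w,*c(*p),29)),inv(atz(w,*c(*q),29));y=(P+Q)[1]/2
    print(k,P,Q,"y",y,"wrist",[ang(w,*c(h[0],h[1]+e),y) for e in (-3,0,3)],"side",[ang(s,*d(hs[0],hs[1]+e),y) for e in(-5,0,5)])
E
```

```text
A [-65.3 164. ] [ 56.8 168.7] y 166.35 wrist [(np.float64(24.0), np.float64(0.0)), (np.float64(18.0), np.float64(0.0)), (np.float64(12.0), np.float64(0.0))] side [(np.float64(9.0), np.float64(0.0)), (np.float64(21.0), np.float64(0.0)), (np.float64(32.0), np.float64(0.0))]
B [-59.1  77.2] [65.1 78. ] y 77.6 wrist [(np.float64(-40.0), np.float64(0.0)), (np.float64(-51.0), np.float64(0.0)), (np.float64(-67.0), np.float64(0.0))] side [(np.float64(-40.0), np.float64(10.6)), (np.float64(-32.0), np.float64(0.0)), (np.float64(-3.0), np.float64(0.0))]
C [ -56.4 -167.8] [  65.  -170.3] y -169.05 wrist [(np.float64(-1.0), np.float64(0.0)), (np.float64(-11.0), np.float64(0.0)), (np.float64(-24.0), np.float64(0.0))] side [(np.float64(-27.0), np.float64(0.0)), (np.float64(5.0), np.float64(0.0)), (np.float64(21.0), np.float64(0.0))]
```

Each vase rolled about 4 mm further than planned because the finger half-width is ≈14.5 mm. The angles now are A ≈ +18°, B ≈ −57°, C ≈ −15°. I'll finish B with a 17 mm push, then correct A and C by dragging lightly on their tops.

Emit:
apply_moves([
  [-0.1,0,0.95,0,0,0,0.7],
  [0,0,0.95,0,0,0,0.7],
  [0,0,0.95,0,0,0,0.7],
  [0,0,0.95,0,0,0,0.7],
  [0,0,0.95,0,0,0,0.7],
  [0,0,0.95,0,0,0,0.7],
  [0,0,0.95,0,0,0,0.7],
  [0,0,0.95,0,0,0,0.7],
])

```text
time: 14.05
tool_pos: [507.8, 50.2, 81.2]
tcp_rot: [-179.8, 0.0, 85.5]
ft_force: [-0.1, -0.4, 0.7]
finger_gap: 59.8
grip_force: 0.0
```

Emit:
apply_moves([
  [0,0,0.95,0,0,0,0.7],
  [0,0,0.95,0,0,0,0.7],
  [0,0,0,0,0,0,0.7],
  [0.3,0,0,0,0,0,0.7],
  [0.2,0,0,0,0,0,0.7],
  [0.2,0,0,0,0,0,0.7],
  [0.13,0,0,0,0,0,0.7],
  [0.1,0,0,0,0,0,0.7],
])

```text
time: 15.05
tool_pos: [511.6, 78.6, 27.0]
tcp_rot: [180.0, -0.0, 85.5]
ft_force: [-0.4, -0.2, 0.3]
finger_gap: 59.6
grip_force: 0.0
```

```bash
python3 - <<'E'
from h import *
s=sense();print(s["tool_pos"],s["tcp_rot"],s["ft_force"],inv(s["tool_pos"]))
E
```

```text
[511.56871865  78.62410184  26.97027779] [ 1.79986577e+02 -5.85860022e-04  8.55243156e+01] [-0.4486038  -0.15251253  0.27952787] [ 1.7 64.1]
```

Emit:
apply_moves([
  [-0.4,0,0,0,0,0,0.7],
  [0,0,-0.7,0,0,0,0.7],
  [0,0,-0.7,0,0,0,0.7],
  [0,0,-0.7,0,0,0,0.7],
  [0.98,0,0,0,0,0,0.7],
  [0.98,0,0,0,0,0,0.7],
  [0.98,0,0,0,0,0,0.7],
  [0.95,0,0,0,0,0,0.7],
])

```text
time: 16.05
tool_pos: [519.8, 182.5, 89.8]
tcp_rot: [-180.0, 0.0, 85.5]
ft_force: [-0.2, -0.0, 0.4]
finger_gap: 59.8
grip_force: 0.0
```

Emit:
apply_moves([
  [0,0,0,0,0,0,0.7],
  [0,0,0.4,0,0,0,0.7],
  [0,0,0.4,0,0,0,0.7],
  [0,0,0.2,0,0,0,0.7],
  [0,0,0,0,0,0,0.7],
])

```text
time: 16.68
tool_pos: [519.0, 182.0, 58.7]
tcp_rot: [-179.9, 0.0, 85.5]
ft_force: [-0.1, 0.3, 0.7]
finger_gap: 59.5
grip_force: 0.0
```

```bash
python3 - <<'E'
from h import *
s=sense();print(s["tool_pos"],s["tcp_rot"],s["ft_force"],inv(s["tool_pos"]))
E
```

```text
[518.98898659 181.99665116  58.71813453] [-1.79896282e+02  3.95222151e-02  8.54690363e+01] [-0.08246159  0.28814152  0.6935661 ] [  0.7 167.7]
```

Emit:
apply_moves([
  [0,0,0.06,0,0,0,0.7],
  [0,0,0,0,0,0,0.7],
])

```text
time: 16.92
tool_pos: [519.9, 182.7, 58.2]
tcp_rot: [180.0, -0.0, 85.5]
ft_force: [-0.3, 0.9, -0.6]
finger_gap: 59.8
grip_force: 0.0
```

Emit:
apply_moves([
  [0,0,0.06,0,0,0,0.7],
  [0,0,0,0,0,0,0.7],
])

```text
time: 17.18
tool_pos: [519.6, 182.7, 56.2]
tcp_rot: [-180.0, 0.0, 85.5]
ft_force: [0.4, 1.0, 0.5]
finger_gap: 59.7
grip_force: 0.0
```

Emit:
apply_moves([
  [0,0,0.05,0,0,0,0.7],
  [0,0,0,0,0,0,0.7],
])

```text
time: 17.42
tool_pos: [519.9, 182.8, 55.0]
tcp_rot: [180.0, -0.0, 85.5]
ft_force: [-0.2, 0.7, 2.5]
finger_gap: 59.7
grip_force: 1.1
```

Emit:
apply_moves([
  [0,0,0.05,0,0,0,0.7],
  [0,0,0,0,0,0,0.7],
])

```text
time: 17.68
tool_pos: [520.1, 183.1, 54.8]
tcp_rot: [180.0, -0.0, 85.5]
ft_force: [-6.5, 0.8, 13.7]
finger_gap: 59.7
grip_force: 7.1
```

Emit:
apply_moves([
  [0,0,-0.03,0,0,0,0.7],
  [-0.07,0,0,0,0,0,0.7],
  [-0.08,0,0,0,0,0,0.7],
  [-0.08,0,0,0,0,0,0.7],
  [-0.08,0,0,0,0,0,0.7],
  [-0.06,0,0,0,0,0,0.7],
  [0,0,0,0,0,0,0.7],
])

```text
time: 18.55
tool_pos: [519.5, 171.6, 54.9]
tcp_rot: [179.9, -0.0, 85.5]
ft_force: [-1.1, -1.1, 6.3]
finger_gap: 59.9
grip_force: 3.2
```

```bash
python3 - <<'E'
from h import *
s=sense();print(s["tool_pos"],s["ft_force"],inv(s["tool_pos"]))
E
```

```text
[519.46245278 171.55810676  54.86871184] [-1.10666876 -1.09888942  6.30218427] [  2.  157.3]
```

Emit:
apply_moves([
  [0,0,-0.6,0,0,0,0.7],
  [0,0,-0.6,0,0,0,0.7],
  [-0.99,0,0,0,0,0,0.7],
  [-0.99,0,0,0,0,0,0.7],
  [-0.99,0,0,0,0,0,0.7],
  [-0.99,0,0,0,0,0,0.7],
  [-0.99,0,0,0,0,0,0.7],
  [-0.99,0,0,0,0,0,0.7],
])

```text
time: 19.55
tool_pos: [505.4, -7.1, 91.6]
tcp_rot: [179.9, 0.0, 85.5]
ft_force: [0.9, 0.3, -0.6]
finger_gap: 59.6
grip_force: 0.0
```

Emit:
apply_moves([
  [-0.99,0,0,0,0,0,0.7],
  [-0.99,0,0,0,0,0,0.7],
  [-0.99,0,0,0,0,0,0.7],
  [-0.99,0,0,0,0,0,0.7],
  [-0.99,0,0,0,0,0,0.7],
  [0,0,0.5,0,0,0,0.7],
  [0,0,0.5,0,0,0,0.7],
  [0,0,0,0,0,0,0.7],
])

```text
time: 20.55
tool_pos: [491.7, -152.6, 58.0]
tcp_rot: [-179.8, -0.1, 85.6]
ft_force: [0.5, 0.2, 0.2]
finger_gap: 59.9
grip_force: 0.0
```

```bash
python3 - <<'E'
from h import *
s=sense();print(s["tool_pos"],s["ft_force"],inv(s["tool_pos"]))
E
```

```text
[ 491.67589561 -152.57669024   58.03898751] [0.51176397 0.15268661 0.16690682] [   0.6 -168. ]
```

Emit:
apply_moves([
  [-0.07,0,0.08,0,0,0,0.7],
  [0,0,0,0,0,0,0.7],
])

```text
time: 20.8
tool_pos: [493.3, -156.0, 57.9]
tcp_rot: [180.0, 0.0, 85.5]
ft_force: [-0.2, -0.5, 0.4]
finger_gap: 59.7
grip_force: 0.0
```

Emit:
apply_moves([
  [0,0,0.03,0,0,0,0.7],
  [0,0,0,0,0,0,0.7],
])

```text
time: 21.05
tool_pos: [493.2, -156.2, 57.0]
tcp_rot: [180.0, 0.0, 85.5]
ft_force: [-0.5, 1.1, 0.6]
finger_gap: 60.0
grip_force: 0.0
```

Emit:
apply_moves([
  [0,0,0.06,0,0,0,0.7],
  [0,0,0,0,0,0,0.7],
])

```text
time: 21.3
tool_pos: [493.2, -156.3, 55.0]
tcp_rot: [180.0, 0.0, 85.5]
ft_force: [0.0, 0.5, -0.1]
finger_gap: 59.9
grip_force: 0.0
```

Emit:
apply_moves([
  [0,0,0.025,0,0,0,0.7],
  [0,0,0,0,0,0,0.7],
])

```text
time: 21.55
tool_pos: [493.2, -156.4, 54.9]
tcp_rot: [180.0, 0.0, 85.5]
ft_force: [-3.1, 1.2, 5.6]
finger_gap: 59.8
grip_force: 3.1
```

Emit:
apply_moves([
  [0.08,0,0,0,0,0,0.7],
  [0.08,0,0,0,0,0,0.7],
  [0.08,0,0,0,0,0,0.7],
  [0.08,0,0,0,0,0,0.7],
  [0,0,0,0,0,0,0.7],
  [0,0,-0.5,0,0,0,0.7],
  [0,0,-0.8,0,0,0,0.7],
  [0.6,0,-0.8,0,0,0,0.7],
])

```text
time: 22.55
tool_pos: [495.2, -129.3, 118.7]
tcp_rot: [180.0, 0.0, 85.4]
ft_force: [-0.4, 0.5, 0.3]
finger_gap: 59.4
grip_force: 0.0
```

Emit:
apply_moves([
  [0.8,0,-0.9,0,0,0,0.7],
  [0.8,0,-0.9,0,0,0,0.7],
  [0.8,0,-0.9,0,0,0,0.7],
  [0.8,0,-0.9,0,0,0,0.7],
  [0.8,0,-0.9,0,0,0,0.7],
  [0.8,0,-0.9,0,0,0,0.7],
  [0.8,0,-0.9,0,0,0,0.7],
  [0,0,0,0,0,0,0.7],
])

```text
time: 23.55
tool_pos: [509.5, 40.1, 309.9]
tcp_rot: [179.7, -0.0, 85.6]
ft_force: [-0.6, -0.6, 0.0]
finger_gap: 59.6
grip_force: 0.0
```

```bash
cat > look.py <<'E'
import sys,pickle
from h import *
n=sys.argv[1]
s=sense();print(s["tool_pos"],s["tcp_rot"],s["time"],inv(s["tool_pos"]))
w=snapshot("wrist")[:,:,::-1];cv2.imwrite(f"pics/w{n}.png",w)
pickle.dump(cam("wrist",s),open(f"w{n}.pkl","wb"))
sd=snapshot("side")[:,:,::-1];cv2.imwrite(f"pics/s{n}.png",sd)
cv2.imwrite(f"pics/m{n}.png",np.hstack([crop(w,230,20,430,320,2),crop(sd,300,170,380,290,5)]))
E
python3 look.py 3
```

```text
[509.47389609  40.05747187 309.85805269] [ 1.79689556e+02 -3.41311142e-02  8.56275220e+01] 23.55 [ 2.7 25.5]
```

View pics/m3.png

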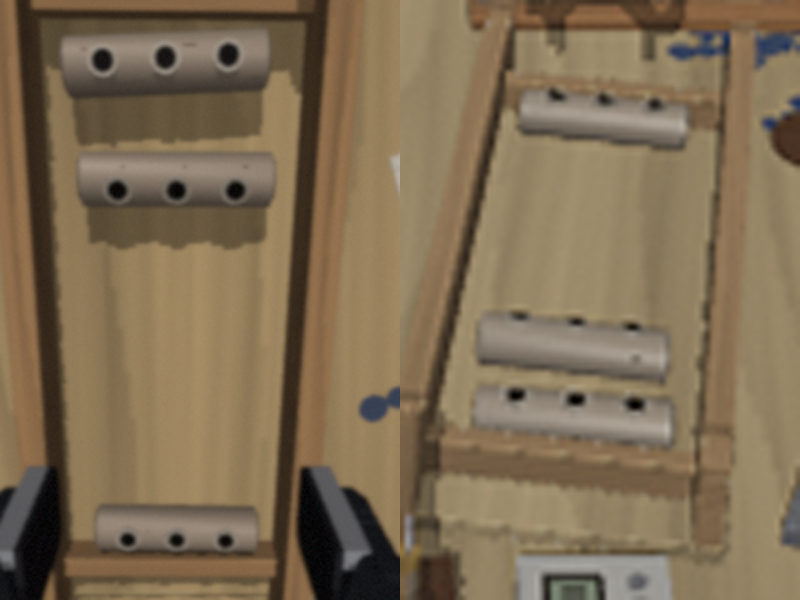

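All three hole rows now face roughly up. In the crop A is at (166,58), B at (176,190) and C at (176,540). I'll compute the residual angles.

```bash
cat > va.py <<'E'
from h import *
import pickle
def va(n,V):
    w=pickle.load(open(f"w{n}.pkl","rb"));s=cam("side")
    c=lambda u,v:(230+u/2,20+v/2); d=lambda u,v:(300+(u-400)/5,170+v/5)
    for k,(t,b,h,hs) in V.items():
        y=inv(atz(w,*c(h[0],(t+b)/2),29))[1]
        print(k,"y",y,"wrist",[ang(w,*c(h[0],h[1]+e),y)[0] for e in (-3,0,3)],"side",[ang(s,*d(hs[0],hs[1]+e),y)[0] for e in(-5,0,5)])
E
python3 -c "
from va import *
va(3,{'A':(34,94,(166,58),(575,399)),'B':(154,207,(176,190),(576,321)),'C':(506,552,(176,540),(605,99))})"
```

```text
A y 159.4 wrist [np.float64(9.0), np.float64(3.0), np.float64(-2.0)] side [np.float64(-6.0), np.float64(9.0), np.float64(21.0)]
B y 92.3 wrist [np.float64(-11.0), np.float64(-17.0), np.float64(-24.0)] side [np.float64(-40.0), np.float64(-10.0), np.float64(7.0)]
C y -164.6 wrist [np.float64(14.0), np.float64(6.0), np.float64(-2.0)] side [np.float64(-6.0), np.float64(13.0), np.float64(28.0)]
```

A is ≈ +4° and C ≈ +5°, both fine. B is ≈ −16°, so I'll drag it +y by ~9 mm at the top.

Emit:
apply_moves([
  [0.23,0,0.93,0,0,0,0.7],
  [0.23,0,0.93,0,0,0,0.7],
  [0.23,0,0.93,0,0,0,0.7],
  [0.23,0,0.93,0,0,0,0.7],
  [0.23,0,0.93,0,0,0,0.7],
  [0.23,0,0.93,0,0,0,0.7],
  [0.23,0,0.93,0,0,0,0.7],
  [0.23,0,0.7,0,0,0,0.7],
])

```text
time: 24.65
tool_pos: [510.9, 92.8, 87.1]
tcp_rot: [-179.8, 0.1, 85.4]
ft_force: [0.0, 0.3, -0.2]
finger_gap: 59.5
grip_force: 0.0
```

Emit:
apply_moves([
  [0.2,0,0.7,0,0,0,0.7],
  [0,0,0.3,0,0,0,0.7],
  [0,0,0,0,0,0,0.7],
  [0,0,0,0,0,0,0.7],
])

```text
time: 25.15
tool_pos: [513.7, 99.4, 60.7]
tcp_rot: [179.9, -0.0, 85.5]
ft_force: [-0.8, -0.5, -0.1]
finger_gap: 59.9
grip_force: 0.0
```

```bash
python3 - <<'E'
from h import *
s=sense();print(s["tool_pos"],s["ft_force"],inv(s["tool_pos"]))
E
```

```text
[513.71100404  99.38683517  60.71834852] [-0.80667776 -0.47614836 -0.12532993] [ 2.1 84.9]
```

Emit:
apply_moves([
  [0,0,0.15,0,0,0,0.7],
  [0,0,0,0,0,0,0.7],
])

```text
time: 25.4
tool_pos: [513.2, 99.7, 55.5]
tcp_rot: [180.0, -0.0, 85.5]
ft_force: [-0.0, -0.8, 0.3]
finger_gap: 60.1
grip_force: 0.0
```

Emit:
apply_moves([
  [0,0,0.03,0,0,0,0.7],
  [0,0,0,0,0,0,0.7],
])

```text
time: 25.65
tool_pos: [513.4, 99.9, 54.9]
tcp_rot: [180.0, -0.0, 85.5]
ft_force: [-1.4, 0.8, 3.1]
finger_gap: 59.4
grip_force: 1.4
```

Emit:
apply_moves([
  [0.08,0,0.01,0,0,0,0.7],
  [0.08,0,0,0,0,0,0.7],
  [0.08,0,0,0,0,0,0.7],
  [0.08,0,0,0,0,0,0.7],
  [0,0,0,0,0,0,0.7],
  [0,0,-0.5,0,0,0,0.7],
  [0,0,-0.9,0,0,0,0.7],
  [0,0,-0.9,0,0,0,0.7],
])

```text
time: 26.65
tool_pos: [513.9, 109.4, 124.6]
tcp_rot: [180.0, 0.0, 85.5]
ft_force: [-0.9, 0.4, -0.2]
finger_gap: 59.4
grip_force: 0.0
```

```bash
python3 - <<'E'
from h import *
s=sense();print(s["tool_pos"],s["tcp_rot"],s["ft_force"])
plan(440,-330,300,5.5)
E
```

```text
[513.927059   109.38337818 124.64742955] [1.79991622e+02 2.19963711e-03 8.55026938e+01] [-0.91005959  0.36803826 -0.16963142]
n 18 row [-0.754  0.484 -0.325] az 0.97 | end 440 -330 300 5.5
```

Emit:
apply_moves([
  [-0.754,0.484,-0.325,0,0,0.97,0.7],
  [-0.754,0.484,-0.325,0,0,0.97,0.7],
  [-0.754,0.484,-0.325,0,0,0.97,0.7],
  [-0.754,0.484,-0.325,0,0,0.97,0.7],
  [-0.754,0.484,-0.325,0,0,0.97,0.7],
  [-0.754,0.484,-0.325,0,0,0.97,0.7],
  [-0.754,0.484,-0.325,0,0,0.97,0.7],
  [-0.754,0.484,-0.325,0,0,0.97,0.7],
])

```text
time: 27.65
tool_pos: [560.3, -98.1, 202.5]
tcp_rot: [180.0, -0.0, 49.8]
ft_force: [0.3, -0.8, -0.8]
finger_gap: 59.4
grip_force: 0.0
```

Emit:
apply_moves([
  [-0.754,0.484,-0.325,0,0,0.97,0.7],
  [-0.754,0.484,-0.325,0,0,0.97,0.7],
  [-0.754,0.484,-0.325,0,0,0.97,0.7],
  [-0.754,0.484,-0.325,0,0,0.97,0.7],
  [-0.754,0.484,-0.325,0,0,0.97,0.7],
  [-0.754,0.484,-0.325,0,0,0.97,0.7],
  [-0.754,0.484,-0.325,0,0,0.97,0.7],
  [-0.754,0.484,-0.325,0,0,0.97,0.7],
])

```text
time: 28.65
tool_pos: [477.2, -292.8, 280.4]
tcp_rot: [180.0, -0.0, 14.2]
ft_force: [0.7, -0.6, 0.7]
finger_gap: 59.5
grip_force: 0.0
```

Emit:
apply_moves([
  [-0.754,0.484,-0.325,0,0,0.97,0.7],
  [-0.754,0.484,-0.325,0,0,0.97,0.7],
  [0,0,0,0,0,0,0.7],
  [0,0,0,0,0,0,0.7],
])

```text
time: 29.15
tool_pos: [439.9, -329.6, 299.0]
tcp_rot: [180.0, -0.0, 5.5]
ft_force: [0.2, 0.4, 1.0]
finger_gap: 59.4
grip_force: 0.0
```

```bash
python3 look.py 4; python3 - <<'E'
from h import *
import pickle
c=pickle.load(open("w4.pkl","rb"))
for p in ((597,-332,30),(349,-356,30),(603,-410,30),(355,-436,30)): print(proj(c,p))
E
```

```text
[ 439.89256991 -329.64898364  299.03825103] [ 1.79999787e+02 -2.88480576e-02  5.51940913e+00] 29.15 [ -36.6 -348.7]
[334.9  28.2]
[331.9 229. ]
[403.3  29.8]
[389.2 230.1]
```

View pics/w4.png

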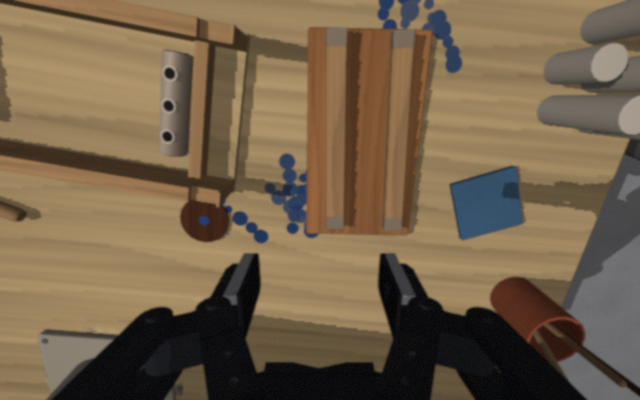

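The wrist view shows bar 1 running from (336,28) to (335,230) and bar 2 from (403,29) to (393,229). The notches of the −y end are at (220,32) and (207,197). I'll triangulate against the top view.

```bash
python3 - <<'E'
from h import *
import pickle
w=pickle.load(open("w4.pkl","rb"));t=cam("top")
b=lambda u,v:(340+(u+.5)/4-.5,180+(v+.5)/4-.5)
for n,k in {"bar1":[((336,28),(370,108)),((335,230),(424,455))],"bar2":[((403,29),(475,98)),((393,229),(537,445))]}.items():
    T=[tri((w,*p),(t,*b(*q))) for p,q in k]; print(n,T)
    P=[atz(w,*p,30) for p,_ in k]; Q=[atz(t,*b(*q),30) for _,q in k]
    for L in (P,Q): print("  z30 mid",(L[0]+L[1])/2,"yaw",np.degrees(np.arctan2(L[0][1]-L[1][1],L[0][0]-L[1][0])).round(2),"len",np.linalg.norm(L[0]-L[1]).round(1))
# notch edges of -y end on far rail in wrist (top z 76)
for p in ((207,27),(235,38),(190,192),(218,200)): print("notch?",inv(atz(w,*p,76)))
print("notch centres a,b", fr(0,218),fr(0,-218))
E
```

```text
bar1 [(array([ 597.9, -333.4,   25.3]), array([0.3, 0.3])), (array([ 347.9, -358.8,   27.1]), array([2.3, 2.3]))]
  z30 mid [ 472.6 -346.9   30. ] yaw 6.22 len 250.9
  z30 mid [ 472.9 -343.9   30. ] yaw 5.49 len 248.9
bar2 [(array([ 603.3, -409.2,   31.3]), array([0.2, 0.2])), (array([ 354.1, -441.6,   21.1]), array([2., 2.]))]
  z30 mid [ 480.5 -425.3   30. ] yaw 7.26 len 248.6
  z30 mid [ 479.1 -423.    30. ] yaw 6.15 len 250.0
notch? [  89.5 -210.6]
notch? [  84.6 -239.3]
notch? [ -88.5 -202. ]
notch? [ -92.6 -235.3]
notch centres a,b [522.4109096  232.17936782] [ 486.9890904  -202.37936782]
```

```bash
python3 - <<'E'
from h import *
s=sense()
a=plan(472.8,-345.5,70,5.8)
a=plan(472.8,-345.5,27,5.8,a)
a=plan(472.8,-345.5,150,5.8,a,n=5)
n=fr(0,218)
a=plan(n[0],n[1],150,FY,a)
E
```

```text
n 8 row [0.129 0.081 0.952] az -0.007 | end 472.8 -345.5 70 5.8
n 2 row [ 0.    -0.     0.717] az -0.0 | end 472.8 -345.5 27 5.8
n 5 row [ 0.    0.   -0.82] az -0.0 | end 472.8 -345.5 150 5.8
n 20 row [ 0.097 -0.963 -0.   ] az 0.114 | end 522.4109095951059 232.17936782242805 150 -4.7
```

Emit:
apply_moves([
  [0.129,0.081,0.952,0,0,-0.007,0.6],
  [0.129,0.081,0.952,0,0,-0.007,0.6],
  [0.129,0.081,0.952,0,0,-0.007,0.6],
  [0.129,0.081,0.952,0,0,-0.007,0.6],
  [0.129,0.081,0.952,0,0,-0.007,0.6],
  [0.129,0.081,0.952,0,0,-0.007,0.6],
  [0.129,0.081,0.952,0,0,-0.007,0.6],
  [0.129,0.081,0.952,0,0,-0.007,0.6],
])

```text
time: 30.25
tool_pos: [472.9, -345.3, 68.9]
tcp_rot: [-180.0, 0.0, 5.8]
ft_force: [-0.1, -0.2, -0.0]
finger_gap: 51.3
grip_force: 0.0
```

Emit:
apply_moves([
  [0,0,0,0,0,0,0.6],
  [0,0,0.5,0,0,0,0.6],
  [0,0,0.5,0,0,0,0.6],
  [0,0,0.4,0,0,0,0.6],
  [0,0,0,0,0,0,0.6],
])

```text
time: 30.88
tool_pos: [471.5, -345.6, 26.8]
tcp_rot: [-179.9, 0.1, 5.7]
ft_force: [0.1, -0.3, 0.5]
finger_gap: 51.3
grip_force: 0.0
```

Emit:
apply_moves([
  [0,0,0,0,0,0,0],
  [0,0,0,0,0,0,0],
  [0,0,0,0,0,0,0],
  [0,0,0,0,0,0,0],
  [0,0,0,0,0,0,0],
  [0,0,0,0,0,0,0],
], grip_force=40)

```text
time: 31.62
tool_pos: [472.9, -346.8, 29.1]
tcp_rot: [179.9, -0.1, 5.7]
ft_force: [-0.2, -0.7, 6.0]
finger_gap: 23.4
grip_force: 40.3
```

Emit:
apply_moves([
  [0,0,-0.4,0,0,0,0],
  [0,0,-0.8,0,0,0,0],
  [0,0,-0.9,0,0,0,0],
  [0,0,-0.9,0,0,0,0],
  [0,0,-0.9,0,0,0,0],
  [0.097,-0.963,0,0,0,0.114,0],
  [0.097,-0.963,0,0,0,0.114,0],
  [0.097,-0.963,0,0,0,0.114,0],
])

```text
time: 32.62
tool_pos: [472.9, -258.2, 145.6]
tcp_rot: [-180.0, 0.0, 4.1]
ft_force: [0.4, -0.8, -0.4]
finger_gap: 22.8
grip_force: 39.6
```

Emit:
apply_moves([
  [0.097,-0.963,0,0,0,0.114,0],
  [0.097,-0.963,0,0,0,0.114,0],
  [0.097,-0.963,0,0,0,0.114,0],
  [0.097,-0.963,0,0,0,0.114,0],
  [0.097,-0.963,0,0,0,0.114,0],
  [0.097,-0.963,0,0,0,0.114,0],
  [0.097,-0.963,0,0,0,0.114,0],
  [0.097,-0.963,0,0,0,0.114,0],
])

```text
time: 33.62
tool_pos: [486.8, -26.4, 145.6]
tcp_rot: [-180.0, 0.0, -0.0]
ft_force: [1.3, -0.8, -0.5]
finger_gap: 22.8
grip_force: 39.6
```

Emit:
apply_moves([
  [0.097,-0.963,0,0,0,0.114,0],
  [0.097,-0.963,0,0,0,0.114,0],
  [0.097,-0.963,0,0,0,0.114,0],
  [0.097,-0.963,0,0,0,0.114,0],
  [0.097,-0.963,0,0,0,0.114,0],
  [0.097,-0.963,0,0,0,0.114,0],
  [0.097,-0.963,0,0,0,0.114,0],
  [0.097,-0.963,0,0,0,0.114,0],
])

```text
time: 34.62
tool_pos: [517.6, 203.8, 145.6]
tcp_rot: [180.0, 0.0, -4.2]
ft_force: [1.0, -0.1, 0.1]
finger_gap: 23.1
grip_force: 39.6
```

Emit:
apply_moves([
  [0.097,-0.963,0,0,0,0.114,0],
  [0,0,0,0,0,0,0],
  [0,0,0,0,0,0,0],
])

```text
time: 35.0
tool_pos: [522.5, 231.0, 145.2]
tcp_rot: [180.0, 0.0, -4.7]
ft_force: [0.2, -0.5, 0.2]
finger_gap: 22.8
grip_force: 39.6
```

```bash
python3 - <<'E'
from h import *
s=sense();print(s["tool_pos"],s["tcp_rot"],s["ft_force"],s["finger_gap"],inv(s["tool_pos"]),s["joint_pos"].round(0))
n=fr(0,218);plan(n[0],n[1],105,FY)
w=snapshot("wrist")[:,:,::-1];t=snapshot("top")[:,:,::-1];cv2.imwrite("pics/w5.png",w)
cv2.imwrite("pics/m5.png",np.hstack([w[:,120:520],crop(t,180,180,310,310,400/130)]))
E
```

```text
[522.49443705 230.98036805 145.24046132] [ 1.79966411e+02  2.82433452e-02 -4.69437721e+00] [ 0.24112378 -0.53778083  0.19675524] 22.843537245143104 [2.000e-01 2.168e+02] [ 19.   7.  96.  -0.  77. 113.]
n 2 row [-0.003 -0.02   0.671] az -0.004 | end 522.4109095951059 232.17936782242805 105 -4.7
```

View pics/m5.png

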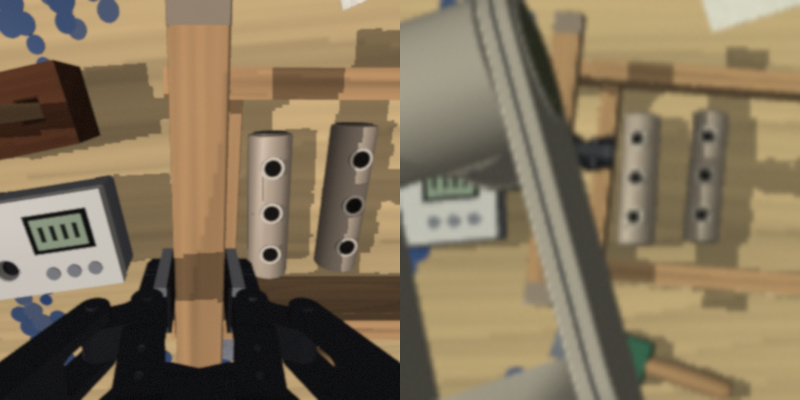

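The bar is held square to the jaws, the vase holes face up and the path is clear. I'll lower it into notch_a.

Emit:
apply_moves([
  [0,-0.04,0.6,0,0,0,0],
  [0,0,0.6,0,0,0,0],
  [0,0,0.45,0,0,0,0],
  [0,0,0,0,0,0,0],
])

```text
time: 35.6
tool_pos: [521.4, 232.0, 93.3]
tcp_rot: [179.9, 0.2, -4.7]
ft_force: [-1.2, 0.3, -0.7]
finger_gap: 23.3
grip_force: 39.6
```

Emit:
apply_moves([
  [0,0,0.1,0,0,0,0],
  [0,0,0.06,0,0,0,0],
  [0,0,0,0,0,0,0],
])

```text
time: 35.98
tool_pos: [523.1, 232.7, 91.3]
tcp_rot: [-180.0, -0.0, -4.7]
ft_force: [0.8, 0.3, -1.1]
finger_gap: 23.4
grip_force: 39.6
```

```bash
python3 - <<'E'
from h import *
s=sense();print(s["tool_pos"],s["ft_force"],s["wrist_torque"],inv(s["tool_pos"]))
E
```

```text
[523.13869373 232.73346831  91.33181405] [ 0.75764717  0.26984049 -1.05261108] [-0.01767176  0.00664783 -0.013615  ] [  0.7 218.6]
```

Emit:
apply_moves([
  [0,0,0.08,0,0,0,0],
  [0,0,0.06,0,0,0,0],
  [0,0,0,0,0,0,0],
  [0,0,0,0,0,0,0],
])

```text
time: 36.48
tool_pos: [522.9, 232.6, 86.8]
tcp_rot: [180.0, -0.0, -4.7]
ft_force: [0.4, 0.6, -0.6]
finger_gap: 23.0
grip_force: 39.6
```

Emit:
apply_moves([
  [0,0,0.04,0,0,0,0],
  [0,0,0,0,0,0,0],
])

```text
time: 36.72
tool_pos: [522.9, 232.6, 85.5]
tcp_rot: [180.0, 0.0, -4.7]
ft_force: [0.0, -1.2, -0.3]
finger_gap: 23.0
grip_force: 39.6
```

Emit:
apply_moves([
  [0,0,0.03,0,0,0,0],
  [0,0,0,0,0,0,0],
  [0,0,0,0,0,0,0.5],
  [0,0,0,0,0,0,0.6],
  [0,0,0,0,0,0,0.6],
  [0,0,-0.5,0,0,0,0.6],
  [0,0,-0.9,0,0,0,0.6],
  [0,0,-0.9,0,0,0,0.6],
])

```text
time: 37.72
tool_pos: [523.0, 232.7, 155.5]
tcp_rot: [-180.0, -0.0, -4.7]
ft_force: [0.5, -0.1, -0.0]
finger_gap: 51.5
grip_force: 0.0
```

```bash
python3 - <<'E'
from h import *
s=sense();print(s["tool_pos"],s["tcp_rot"])
a=plan(479.8,-424,150,6.5)
b=plan(479.8,-424,150,6.5,n=24)
E
```

```text
[523.04464424 232.67480854 155.45467869] [-1.79988263e+02 -3.04972934e-02 -4.71981428e+00]
n 23 row [-0.074  0.952  0.008] az -0.106 | end 479.8 -424 150 6.5
n 24 row [-0.071  0.913  0.008] az -0.102 | end 479.8 -424 150 6.5
```

Emit:
apply_moves([
  [-0.071,0.913,0.008,0,0,-0.102,0.6],
  [-0.071,0.913,0.008,0,0,-0.102,0.6],
  [-0.071,0.913,0.008,0,0,-0.102,0.6],
  [-0.071,0.913,0.008,0,0,-0.102,0.6],
  [-0.071,0.913,0.008,0,0,-0.102,0.6],
  [-0.071,0.913,0.008,0,0,-0.102,0.6],
  [-0.071,0.913,0.008,0,0,-0.102,0.6],
  [-0.071,0.913,0.008,0,0,-0.102,0.6],
])

```text
time: 38.72
tool_pos: [494.4, 13.9, 153.1]
tcp_rot: [180.0, -0.1, -1.0]
ft_force: [0.3, -0.4, -0.2]
finger_gap: 50.9
grip_force: 0.0
```

Emit:
apply_moves([
  [-0.071,0.913,0.008,0,0,-0.102,0.6],
  [-0.071,0.913,0.008,0,0,-0.102,0.6],
  [-0.071,0.913,0.008,0,0,-0.102,0.6],
  [-0.071,0.913,0.008,0,0,-0.102,0.6],
  [-0.071,0.913,0.008,0,0,-0.102,0.6],
  [-0.071,0.913,0.008,0,0,-0.102,0.6],
  [-0.071,0.913,0.008,0,0,-0.102,0.6],
  [-0.071,0.913,0.008,0,0,-0.102,0.6],
])

```text
time: 39.72
tool_pos: [479.8, -205.6, 151.2]
tcp_rot: [180.0, -0.1, 2.8]
ft_force: [0.7, 0.2, 0.4]
finger_gap: 51.3
grip_force: 0.0
```

Emit:
apply_moves([
  [-0.071,0.913,0.008,0,0,-0.102,0.6],
  [-0.071,0.913,0.008,0,0,-0.102,0.6],
  [-0.071,0.913,0.008,0,0,-0.102,0.6],
  [-0.071,0.913,0.008,0,0,-0.102,0.6],
  [-0.071,0.913,0.008,0,0,-0.102,0.6],
  [-0.071,0.913,0.008,0,0,-0.102,0.6],
  [-0.071,0.913,0.008,0,0,-0.102,0.6],
  [-0.071,0.913,0.008,0,0,-0.102,0.6],
])

```text
time: 40.72
tool_pos: [479.6, -425.4, 149.3]
tcp_rot: [179.9, -0.0, 6.5]
ft_force: [1.5, -0.3, -0.9]
finger_gap: 51.3
grip_force: 0.0
```

Emit:
apply_moves([
  [0,0,0,0,0,0,0.6],
  [0,0,0,0,0,0,0.6],
])

```text
time: 40.98
tool_pos: [479.5, -423.9, 148.5]
tcp_rot: [-180.0, -0.0, 6.5]
ft_force: [0.8, 0.8, 0.7]
finger_gap: 51.2
grip_force: 0.0
```

```bash
python3 - <<'E'
from h import *
s=sense();print(s["tool_pos"],s["tcp_rot"])
w=snapshot("wrist")[:,:,::-1];cv2.imwrite("pics/w6.png",w);c=cam("wrist",s)
for y in (100,150,200,250):
    r=w[y-2:y+3,220:460].mean(0).astype(int); g=np.abs(np.diff(cv2.GaussianBlur(r.astype(np.float32),(1,5),0).sum(1)))
    k=[i for i in range(1,len(g)-1) if g[i]>18 and g[i]>=g[i-1] and g[i]>=g[i+1]]
    print(y,[(220+i,int(g[i]),atz(c,220+i+.5,y,30)[:2].tolist()) for i in k])
E
```

```text
[ 479.47488992 -423.87574428  148.4531116 ] [-1.79993509e+02 -1.53657439e-02  6.48490090e+00]
100 [(305, 23, [557.2, -403.8]), (335, 36, [559.8, -426.4]), (356, 27, [561.6, -442.3]), (364, 25, [562.3, -448.3]), (376, 34, [563.3, -457.4])]
150 [(306, 20, [519.5, -408.4]), (335, 34, [522.1, -431.4]), (356, 26, [524.0, -448.1]), (360, 22, [524.4, -451.2]), (371, 35, [525.4, -460.0])]
200 [(307, 19, [477.8, -413.5]), (334, 31, [480.3, -436.0]), (366, 36, [483.4, -462.8])]
250 [(308, 18, [431.2, -419.1]), (334, 38, [433.8, -442.1]), (363, 36, [436.7, -467.8]), (370, 19, [437.4, -473.9])]
```

Emit:
apply_moves([
  [0,0.03,0.8,0,0,-0.11,0.6],
  [0,0,0.8,0,0,0,0.6],
  [0,0,0.8,0,0,0,0.6],
  [0,0,0.8,0,0,0,0.6],
  [0,0,0.5,0,0,0,0.6],
  [0,0,0.28,0,0,0,0.6],
  [0,0,0,0,0,0,0.6],
])

```text
time: 41.9
tool_pos: [479.4, -424.8, 28.4]
tcp_rot: [-180.0, 0.0, 7.0]
ft_force: [-0.1, 0.3, 0.8]
finger_gap: 51.3
grip_force: 0.0
```

Emit:
apply_moves([
  [0,0,0,0,0,0,0],
  [0,0,0,0,0,0,0],
  [0,0,0,0,0,0,0],
  [0,0,0,0,0,0,0],
  [0,0,0,0,0,0,0],
  [0,0,0,0,0,0,0],
], grip_force=40)

```text
time: 42.65
tool_pos: [480.2, -425.8, 29.9]
tcp_rot: [179.9, -0.1, 7.0]
ft_force: [-0.3, 0.0, 5.3]
finger_gap: 23.0
grip_force: 40.5
```

```bash
python3 - <<'E'
from h import *
s=sense();print(s["tool_pos"],s["tcp_rot"],s["ft_force"],s["finger_gap"])
p=s["tool_pos"];n=fr(0,-218)
# keep bar square to frame: gripped bar lines up with jaws
plan(n[0],n[1],150,FY,(p[0],p[1],150,s["tcp_rot"][2]),n=10)
E
```

```text
[ 480.15895466 -425.8401091    29.85788731] [ 1.79902422e+02 -7.20569045e-02  7.00134443e+00] [-0.34697578  0.00557628  5.34903424] 23.022486753007463
n 10 row [ 0.046 -0.745 -0.   ] az 0.254 | end 486.98909040489417 -202.37936782242804 150 -4.7
```

Emit:
apply_moves([
  [0,0,-0.4,0,0,0,0],
  [0,0,-0.9,0,0,0,0],
  [0,0,-0.9,0,0,0,0],
  [0,0,-0.9,0,0,0,0],
  [0,0,-0.9,0,0,0,0],
  [0.046,-0.745,0,0,0,0.254,0],
  [0.046,-0.745,0,0,0,0.254,0],
  [0.046,-0.745,0,0,0,0.254,0],
])

```text
time: 43.65
tool_pos: [476.5, -357.3, 149.0]
tcp_rot: [-180.0, 0.0, 3.5]
ft_force: [0.1, 0.9, -0.8]
finger_gap: 22.8
grip_force: 39.8
```

Emit:
apply_moves([
  [0.046,-0.745,0,0,0,0.254,0],
  [0.046,-0.745,0,0,0,0.254,0],
  [0.046,-0.745,0,0,0,0.254,0],
  [0.046,-0.745,0,0,0,0.254,0],
  [0.046,-0.745,0,0,0,0.254,0],
  [0.046,-0.745,0,0,0,0.254,0],
  [0.046,-0.745,0,0,0,0.254,0],
  [0,0,0,0,0,0,0],
])

```text
time: 44.65
tool_pos: [486.4, -200.4, 148.9]
tcp_rot: [-180.0, -0.0, -4.5]
ft_force: [-0.3, -0.1, -0.5]
finger_gap: 22.9
grip_force: 39.7
```

Emit:
apply_moves([
  [0,0,0.6,0,0,0,0],
  [0,0,0.6,0,0,0,0],
  [0,0,0.4,0,0,0,0],
  [0,0,0,0,0,0,0],
])

```text
time: 45.15
tool_pos: [485.0, -201.3, 98.4]
tcp_rot: [-179.9, 0.2, -4.7]
ft_force: [0.2, 0.3, -0.7]
finger_gap: 23.0
grip_force: 39.7
```

```bash
python3 - <<'E'
from h import *
s=sense();print(s["tool_pos"],s["tcp_rot"],s["ft_force"],s["finger_gap"],inv(s["tool_pos"]))
n=fr(0,-218);plan(n[0],n[1],95,FY)
E
```

```text
[ 484.99501741 -201.33393238   98.36006152] [-179.91609802    0.20021959   -4.66242904] [ 0.15629961  0.34744692 -0.65212005] 22.96311923784183 [  -2.1 -217.1]
n 1 row [0.069 0.029 0.112] az -0.001 | end 486.98909040489417 -202.37936782242804 95 -4.7
```

Emit:
apply_moves([
  [0.02,0.02,0.1,0,0,0,0],
  [0,0,0.1,0,0,0,0],
  [0,0,0,0,0,0,0],
  [0,0,0,0,0,0,0],
])

```text
time: 45.65
tool_pos: [487.1, -202.4, 94.8]
tcp_rot: [180.0, -0.0, -4.6]
ft_force: [0.0, -0.2, -0.6]
finger_gap: 22.7
grip_force: 39.7
```

Emit:
apply_moves([
  [0,0,0.1,0,0,0,0],
  [0,0,0,0,0,0,0],
])

```text
time: 45.9
tool_pos: [486.7, -202.2, 91.2]
tcp_rot: [-180.0, 0.0, -4.6]
ft_force: [-0.6, 0.4, -1.6]
finger_gap: 23.2
grip_force: 39.7
```

Emit:
apply_moves([
  [0,0,0.08,0,0,0,0],
  [0,0,0,0,0,0,0],
])

```text
time: 46.15
tool_pos: [486.7, -202.2, 88.8]
tcp_rot: [-180.0, 0.0, -4.6]
ft_force: [0.1, 0.1, -0.0]
finger_gap: 22.9
grip_force: 39.7
```

Emit:
apply_moves([
  [0,0,0.07,0,0,0,0],
  [0,0,0.03,0,0,0,0],
  [0,0,0,0,0,0,0],
  [0,0,0,0,0,0,0.5],
  [0,0,0,0,0,0,0.6],
  [0,0,0,0,0,0,0.6],
  [0,0,-0.5,0,0,0,0.6],
  [0,0,-0.9,0,0,0,0.6],
])

```text
time: 47.15
tool_pos: [486.2, -201.9, 128.4]
tcp_rot: [-180.0, 0.1, -4.6]
ft_force: [-0.6, -0.2, -0.3]
finger_gap: 51.2
grip_force: 0.0
```

```bash
python3 - <<'E'
from h import *
s=sense();print(s["tool_pos"],s["tcp_rot"])
plan(560,250,300,95)
E
```

```text
[ 486.23406114 -201.9463104   128.38514081] [-1.79954642e+02  1.06682912e-01 -4.63883534e+00]
n 23 row [ 0.597 -0.462 -0.249] az -0.945 | end 560 250 300 95
```

Emit:
apply_moves([
  [0.597,-0.462,-0.249,0,0,-0.945,0.6],
  [0.597,-0.462,-0.249,0,0,-0.945,0.6],
  [0.597,-0.462,-0.249,0,0,-0.945,0.6],
  [0.597,-0.462,-0.249,0,0,-0.945,0.6],
  [0.597,-0.462,-0.249,0,0,-0.945,0.6],
  [0.597,-0.462,-0.249,0,0,-0.945,0.6],
  [0.597,-0.462,-0.249,0,0,-0.945,0.6],
  [0.597,-0.462,-0.249,0,0,-0.945,0.6],
])

```text
time: 48.15
tool_pos: [606.4, -68.6, 189.5]
tcp_rot: [180.0, -0.0, 30.2]
ft_force: [1.0, 0.0, -0.5]
finger_gap: 51.2
grip_force: 0.0
```

Emit:
apply_moves([
  [0.597,-0.462,-0.249,0,0,-0.945,0.6],
  [0.597,-0.462,-0.249,0,0,-0.945,0.6],
  [0.597,-0.462,-0.249,0,0,-0.945,0.6],
  [0.597,-0.462,-0.249,0,0,-0.945,0.6],
  [0.597,-0.462,-0.249,0,0,-0.945,0.6],
  [0.597,-0.462,-0.249,0,0,-0.945,0.6],
  [0.597,-0.462,-0.249,0,0,-0.945,0.6],
  [0.597,-0.462,-0.249,0,0,-0.945,0.6],
])

```text
time: 49.15
tool_pos: [627.9, 108.7, 249.3]
tcp_rot: [179.9, -0.0, 64.8]
ft_force: [-0.8, -0.5, 0.1]
finger_gap: 51.2
grip_force: 0.0
```

Emit:
apply_moves([
  [0.597,-0.462,-0.249,0,0,-0.945,0.6],
  [0.597,-0.462,-0.249,0,0,-0.945,0.6],
  [0.597,-0.462,-0.249,0,0,-0.945,0.6],
  [0.597,-0.462,-0.249,0,0,-0.945,0.6],
  [0.597,-0.462,-0.249,0,0,-0.945,0.6],
  [0.597,-0.462,-0.249,0,0,-0.945,0.6],
  [0.597,-0.462,-0.249,0,0,-0.945,0.6],
  [0,0,0,0,0,0,0.6],
])

```text
time: 50.15
tool_pos: [560.2, 250.9, 302.2]
tcp_rot: [179.9, -0.1, 95.1]
ft_force: [0.0, -0.4, 0.5]
finger_gap: 51.4
grip_force: 0.0
```

```bash
python3 look.py 7
```

```text
[560.21598213 250.85003037 302.2012521 ] [ 1.79852508e+02 -5.03809797e-02  9.51154728e+01] 50.15 [ 36.2 239.7]
```

Emit:
apply_moves([
  [0.95,0,0,0,0,0,0.6],
  [0.95,0,0,0,0,0,0.6],
  [0.95,0,0,0,0,0,0.6],
  [0,0,0,0,0,0,0.6],
])

```text
time: 50.75
tool_pos: [553.1, 335.4, 299.3]
tcp_rot: [-179.9, 0.0, 95.0]
ft_force: [-0.1, -0.8, 0.5]
finger_gap: 51.5
grip_force: 0.0
```

```bash
python3 look.py 8; python3 - <<'E'
from h import *
import pickle
for n in (7,8):
    c=pickle.load(open(f"w{n}.pkl","rb"));print(n,[proj(c,p) for p in ((600,340,188),(600,340,50),(479,398,43))])
a=cv2.imread("pics/w7.png");b=cv2.imread("pics/w8.png")
cv2.imwrite("pics/m78.png",np.hstack([a[:,160:560],b[:,160:560]]))
E
```

```text
[553.06065972 335.42639018 299.26046534] [-1.79946278e+02  1.43543883e-02  9.50053106e+01] 50.75 [ 22.2 323.4]
7 [array([383.2,  94. ]), array([359.5,  94.9]), array([257.8,  29.8])]
8 [array([377. , 203.1]), array([357.3, 166.8]), array([262.1, 109.2])]
```

View pics/m78.png

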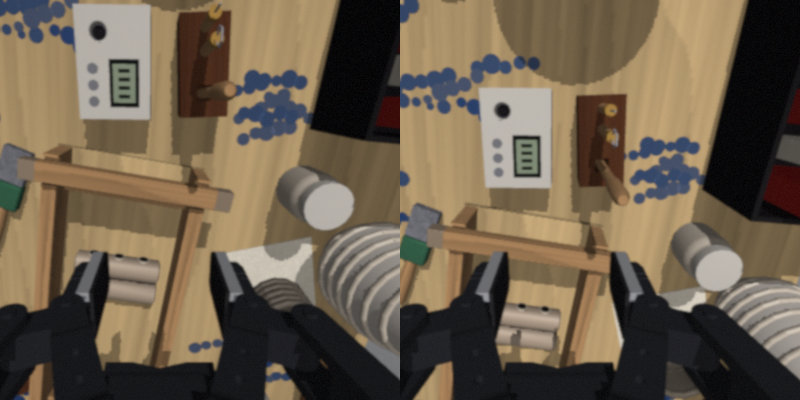

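Both wrist views show the stylus top at (389,90) and (381,198), its foot at (360,93) and (360,163), and the button at (258,30) and (262,109). Bar A sits across its notches. Vases A and B look closer together than expected, so I'll check them numerically.

```bash
cat > chk.py <<'E'
from h import *
t=snapshot("top");c=cam("top");cv2.imwrite("pics/tchk.png",t[:,:,::-1])
g=cv2.resize(t,None,fx=4,fy=4,interpolation=cv2.INTER_CUBIC).max(2)
# rectify frame plane at z=40: 1 px = 1 mm, u=frame x+100, v=250-frame y
def rect(c,img,z,k=2):
    U,V=np.meshgrid(np.arange(-100,100,1/k),np.arange(250,-250,-1/k)); a=np.radians(FY)
    X=FC[0]+np.cos(a)*U-np.sin(a)*V; Y=FC[1]+np.sin(a)*U+np.cos(a)*V
    T,f,cx,cy=c; q=np.stack([X-T[0,3],Y-T[1,3],z-T[2,3]+0*X],-1)@T[:3,:3]
    return cv2.remap(img,(cx-f*q[...,0]/q[...,2]).astype(np.float32),(cy+f*q[...,1]/q[...,2]).astype(np.float32),cv2.INTER_CUBIC)
if __name__=="__main__":
    r=rect(c,t,29); cv2.imwrite("pics/rect.png",r[:,:,::-1]); G=r.max(2).astype(float); sat=r.max(2).astype(int)-r.min(2)
    # vase rows: low saturation (grey-pink) pixels in |x|<70
    m=(sat[:,120:280]<52)&(G[:,120:280]>95); row=m.mean(1)
    on=row>.4; e=np.flatnonzero(np.diff(on.astype(int))); print("vase y-extents",(250-(e+.5)/2).round(1))
    d=((G<75)&(np.abs(np.arange(-100,100,.5))<70)).astype(np.uint8); n,_,st,ce=cv2.connectedComponentsWithStats(d)
    for i in range(1,n):
        if 25<st[i,4]<900: print("dark",(ce[i][0]/2-100).round(0),(250-ce[i][1]/2).round(1),st[i,4]/4,st[i,2:4]/2)
E
python3 chk.py; python3 - <<'E'
from h import *
import pickle
w7=pickle.load(open("w7.pkl","rb"));w8=pickle.load(open("w8.pkl","rb"))
print("styl top",tri((w7,389,90),(w8,381,198)),"foot",tri((w7,360,93),(w8,360,163)),"button",tri((w7,258,30),(w8,262,109)))
E
```

```text
vase y-extents [ 246.2  218.8  216.8  198.8  189.2  185.8  130.8   98.8   67.2   65.2
    3.2  -27.2  -27.8  -28.2 -181.8 -184.2 -184.8 -187.2 -189.8 -191.2
 -195.8 -199.2 -211.8 -213.2]
dark 5.0 -161.0 66.75 [9.5 9.5]
dark 40.0 -161.8 83.75 [10.5 10. ]
dark -33.0 -161.1 37.75 [7. 7.]
styl top (array([604.2, 343.3, 183.5]), array([0.6, 0.6])) foot (array([603.2, 342.6,  37.6]), array([1.3, 1.3])) button (array([478.7, 398.1,  41.1]), array([0.2, 0.2]))
```

```bash
cat > blobs.py <<'E'
from h import *
from chk import rect
import pickle,sys
def blobs(n,z=46,th=60,src="w"):
    img=cv2.imread(f"pics/{src}{n}.png")[:,:,::-1].copy(); c=pickle.load(open(f"w{n}.pkl","rb")) if src=="w" else cam("side")
    r=rect(c,img,z); G=r.max(2); d=(G<th).astype(np.uint8)
    k,_,st,ce=cv2.connectedComponentsWithStats(d)
    for i in range(1,k):
        x,y=ce[i][0]/2-100,250-ce[i][1]/2
        if 40<st[i,4]<1200 and abs(x)<68 and abs(y)<185 and max(st[i,2:4])<44: print(src,n,"blob z%d"%z,round(x),round(y,1),"area",st[i,4]/4,st[i,2:4]/2)
    return r
if __name__=="__main__":
    for n in (3,7,8): blobs(n)
    for n in (3,7,8): blobs(n,src="s")
E
sed -i 's/^t=snap.*$/c=cam("top")/; s/^g=.*$//; s/if __name__=="__main__":/if __name__=="__main__":\n    t=snapshot("top")/' chk.py; python3 blobs.py
```

```text
w 3 blob z46 31 162.8 area 80.75 [10.  10.5]
w 3 blob z46 -5 161.1 area 80.0 [10.  10.5]
w 3 blob z46 -41 159.5 area 83.25 [10.  10.5]
w 3 blob z46 -42 141.6 area 10.75 [11.   1.5]
w 3 blob z46 -34 87.4 area 86.5 [10.5 10.5]
w 3 blob z46 2 87.5 area 86.5 [11.  10.5]
w 3 blob z46 38 87.6 area 86.5 [11.  10.5]
w 3 blob z46 -33 -161.9 area 72.25 [ 9.5 10. ]
w 3 blob z46 3 -162.3 area 72.0 [ 9. 10.]
w 3 blob z46 39 -162.9 area 74.25 [ 9.5 10.5]
w 7 blob z46 3 105.6 area 25.75 [8.5 4. ]
w 7 blob z46 37 106.2 area 25.25 [8.5 4. ]
w 8 blob z46 37 109.6 area 41.75 [9. 6.]
w 8 blob z46 2 109.1 area 42.25 [9.5 5.5]
s 3 blob z46 31 162.1 area 64.75 [8.5 9. ]
s 3 blob z46 -5 160.7 area 68.0 [9. 9.]
s 3 blob z46 -40 159.4 area 72.75 [9.5 9.5]
s 3 blob z46 -34 87.9 area 27.5 [6.5 5.5]
s 3 blob z46 1 88.5 area 22.25 [6.  4.5]
s 3 blob z46 -32 -161.7 area 44.5 [6.5 9. ]
s 3 blob z46 39 -161.3 area 58.0 [ 9. 10.]
s 3 blob z46 5 -162.0 area 40.75 [6.5 9. ]
s 7 blob z46 1 117.4 area 83.0 [10.5 11. ]
s 7 blob z46 37 117.9 area 81.5 [10.5 11. ]
s 7 blob z46 -34 116.9 area 84.75 [11. 11.]
s 7 blob z46 -12 -117.8 area 37.75 [ 7. 17.]
s 7 blob z46 4 -116.1 area 35.0 [10.5  4.5]
s 7 blob z46 -32 -161.7 area 47.25 [ 6.5 10. ]
s 7 blob z46 4 -161.9 area 42.75 [7.  9.5]
s 8 blob z46 1 117.4 area 82.0 [10.5 10.5]
s 8 blob z46 37 117.8 area 79.25 [10.  10.5]
s 8 blob z46 -34 116.9 area 85.25 [11. 11.]
```

```bash
python3 - <<'E'
from h import *
import pickle
w7=pickle.load(open("w7.pkl","rb"));w8=pickle.load(open("w8.pkl","rb"));s=cam("side")
P=lambda x,y,z:np.r_[fr(x,y),z]
for y in (159,128,97,77): print(y,proj(w7,P(3,y,29)),proj(w8,P(3,y,29)),proj(s,P(3,y,29)))
px=lambda c,x,y:tuple(proj(c,P(x,y,46)))
for h in (((w7,3,105.6),(w8,2,109.1),(s,1,117.4)),((w7,37,106.2),(w8,37,109.6),(s,37,117.9))):
    q=[(c,*px(c,x,y)) for c,x,y in h]; 
    for sub in (q,q[:2],q[1:]): p,e=tri(*sub); print([tuple(a[1:]) for a in sub],inv(p),p[2],e)
w=cv2.imread("pics/w7.png")
# column profile through vases in w7
u=int(proj(w7,P(18,120,29))[0]); print("col",u,[(v,w[v,u].tolist()) for v in range(240,312,3)])
E
```

```text
159 [285.3 215.9] [287.6 270.2] [332.  252.9]
128 [282.3 235.9] [284.8 288. ] [332.9 246.2]
97 [279.5 255. ] [282.1 305.1] [333.9 239.7]
77 [277.7 267. ] [280.4 315.7] [334.4 235.6]
[(np.float64(278.8), np.float64(255.5)), (np.float64(281.2), np.float64(305.5)), (np.float64(334.2), np.float64(239.9))] [ 1.8 94.3] 26.2 [0.2 0.4 0.2]
[(np.float64(278.8), np.float64(255.5)), (np.float64(281.2), np.float64(305.5))] [ 1.9 96.1] 29.1 [0.2 0.2]
[(np.float64(281.2), np.float64(305.5)), (np.float64(334.2), np.float64(239.9))] [ 1.9 92.7] 24.6 [0.2 0.2]
[(np.float64(303.0), np.float64(258.8)), (np.float64(304.8), np.float64(308.6)), (np.float64(322.6), np.float64(238.8))] [38.4 95.1] 26.6 [0.6 0.4 0.6]
[(np.float64(303.0), np.float64(258.8)), (np.float64(304.8), np.float64(308.6))] [37.9 97.6] 30.6 [0.3 0.3]
[(np.float64(304.8), np.float64(308.6)), (np.float64(322.6), np.float64(238.8))] [38.9 92.9] 24.4 [0.3 0.3]
col 291 [(240, [111, 154, 182]), (243, [113, 155, 183]), (246, [113, 156, 184]), (249, [111, 156, 182]), (252, [113, 157, 184]), (255, [106, 147, 172]), (258, [85, 98, 111]), (261, [104, 118, 133]), (264, [130, 148, 165]), (267, [148, 165, 183]), (270, [138, 155, 173]), (273, [123, 140, 156]), (276, [107, 123, 138]), (279, [78, 89, 100]), (282, [90, 103, 115]), (285, [119, 136, 151]), (288, [138, 155, 172]), (291, [139, 157, 174]), (294, [127, 145, 162]), (297, [112, 128, 144]), (300, [88, 102, 116]), (303, [70, 96, 113]), (306, [98, 136, 161]), (309, [104, 146, 171])]
```

Someone moved the vases: two now sit at y≈77 (holes ≈ +100°) and y≈42. I'll mend them after the stylus work, since the arm is next to the stylus now.

```bash
python3 - <<'E'
from h import *
s=sense();print(s["tool_pos"],s["tcp_rot"])
a=plan(603.7,343,215,95)
a=plan(603.7,343,152,95,a,n=3)
E
```

```text
[553.57228167 333.53204445 299.65079412] [-1.79979264e+02  4.31305487e-02  9.49105030e+01]
n 4 row [0.043 0.423 0.705] az -0.005 | end 603.7 343 215 95
n 3 row [ 0.  -0.   0.7] az -0.0 | end 603.7 343 152 95
```

Emit:
apply_moves([
  [0.043,0.423,0.705,0,0,-0.005,0.5],
  [0.043,0.423,0.705,0,0,-0.005,0.5],
  [0.043,0.423,0.705,0,0,-0.005,0.5],
  [0.043,0.423,0.705,0,0,-0.005,0.5],
  [0,0,0,0,0,0,0.5],
])

```text
time: 51.52
tool_pos: [602.8, 342.5, 210.6]
tcp_rot: [-179.7, 0.1, 95.0]
ft_force: [0.0, -0.1, 0.0]
finger_gap: 43.2
grip_force: 0.0
```

```bash
python3 look.py 9; python3 - <<'E'
from h import *
import pickle
c=pickle.load(open("w9.pkl","rb")); print([proj(c,p) for p in ((604,343,186),(604,343,60))])
w=cv2.imread("pics/w9.png"); a=crop(w,240,110,440,260,4); cv2.imwrite("pics/m9.png",a)
E
```

```text
[602.75236368 342.50280384 210.61961418] [-1.79666549e+02  1.39557756e-01  9.49863101e+01] 51.525 [ 71.1 334.5]
[array([322.4, 253.9]), array([321.6, 189.2])]
```

View pics/m9.png

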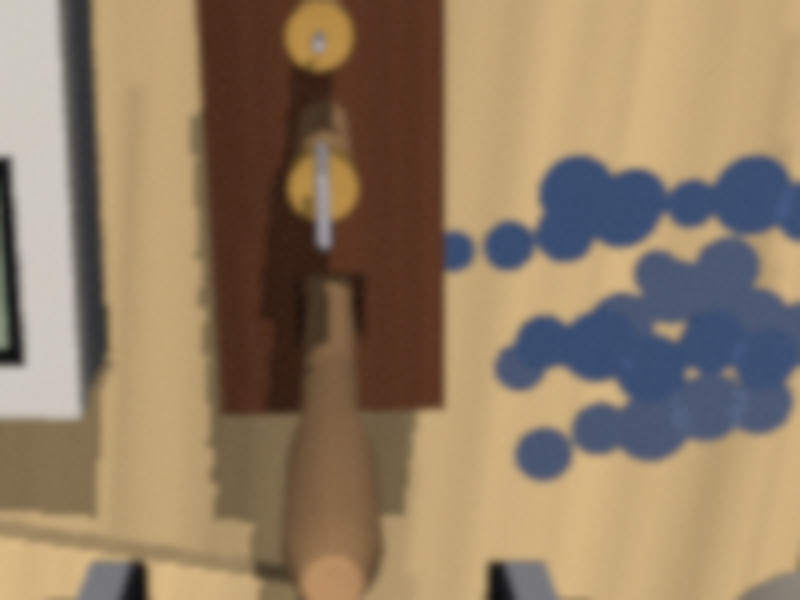

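The stylus top is centred between the fingers at (324,254), as predicted, and it stands upright in its hole. I'll grip it.

Emit:
apply_moves([
  [0,0,0.7,0,0,0,0.5],
  [0,0,0.7,0,0,0,0.5],
  [0,0,0.7,0,0,0,0.5],
  [0,0,0,0,0,0,0.5],
  [0,0,0,0,0,0,0.5],
])

```text
time: 52.25
tool_pos: [603.3, 344.4, 152.5]
tcp_rot: [180.0, -0.0, 95.1]
ft_force: [0.6, -0.3, 0.7]
finger_gap: 42.7
grip_force: 0.0
```

Emit:
apply_moves([
  [0,0,0,0,0,0,0],
  [0,0,0,0,0,0,0],
  [0,0,0,0,0,0,0],
  [0,0,0,0,0,0,0],
  [0,0,0,0,0,0,0],
  [0,0,0,0,0,0,0],
], grip_force=50)

```text
time: 53.0
tool_pos: [604.0, 344.6, 153.7]
tcp_rot: [179.9, -0.0, 95.1]
ft_force: [0.7, -0.0, 6.5]
finger_gap: 13.5
grip_force: 49.0
```

```bash
python3 - <<'E'
from h import *
s=sense();print(s["tool_pos"],s["tcp_rot"],s["ft_force"],s["finger_gap"],s["grip_force"])
p=s["tool_pos"];a=(p[0],p[1],p[2]+80,s["tcp_rot"][2])
plan(478.7,398.1,p[2]+80,None,a,n=8)
E
```

```text
[603.98301122 344.59174424 153.66545531] [ 1.79876203e+02 -4.31129437e-02  9.50776541e+01] [ 6.63794012e-01 -3.36777276e-03  6.45075064e+00] 13.493983793658492 48.97939324378967
n 8 row [ 0.268 -0.5   -0.   ] az -0.0 | end 478.7 398.1 233.6654553131754 95.1
```

Emit:
apply_moves([
  [0,0,-0.3,0,0,0,0],
  [0,0,-0.6,0,0,0,0],
  [0,0,-0.6,0,0,0,0],
  [0,0,-0.6,0,0,0,0],
  [0,0,-0.56,0,0,0,0],
  [0,0,0,0,0,0,0],
])

```text
time: 53.75
tool_pos: [604.3, 344.8, 234.9]
tcp_rot: [179.8, -0.1, 95.1]
ft_force: [-0.3, 0.3, -0.3]
finger_gap: 13.4
grip_force: 48.9
```

Emit:
apply_moves([
  [0.268,-0.5,0,0,0,0,0],
  [0.268,-0.5,0,0,0,0,0],
  [0.268,-0.5,0,0,0,0,0],
  [0.268,-0.5,0,0,0,0,0],
  [0.268,-0.5,0,0,0,0,0],
  [0.268,-0.5,0,0,0,0,0],
  [0.268,-0.5,0,0,0,0,0],
  [0.268,-0.5,0,0,0,0,0],
])

```text
time: 54.75
tool_pos: [477.0, 398.2, 232.2]
tcp_rot: [180.0, -0.0, 95.1]
ft_force: [-0.1, 0.0, -1.0]
finger_gap: 13.2
grip_force: 48.9
```

Emit:
apply_moves([
  [0,0,0,0,0,0,0],
  [0,0,0,0,0,0,0],
])

```text
time: 55.0
tool_pos: [478.3, 397.6, 232.2]
tcp_rot: [180.0, 0.0, 95.1]
ft_force: [0.1, 0.7, -0.6]
finger_gap: 13.4
grip_force: 48.9
```

```bash
python3 - <<'E'
from h import *
s=sense();print(s["tool_pos"],s["tcp_rot"],s["ft_force"],s["finger_gap"],s["grip_force"])
plan(478.7,398.1,198,95)
# stylus in wrist view: silhouette columns on rows, predicted tip/grip pixels
w=snapshot("wrist");c=cam("wrist",s);cv2.imwrite("pics/w10.png",w[:,:,::-1])
p=s["tool_pos"]
print("pred tip",proj(c,(p[0],p[1],p[2]-143.7)),"btn",proj(c,(478.7,398.1,41)))
v0=int(proj(c,(p[0],p[1],p[2]-143.7))[1])
for dv in range(-10,90,8):
    r=w[v0+dv-1:v0+dv+2,290:350].mean(0).astype(int); g=np.abs(np.diff(r.astype(float),axis=0)).sum(1); k=[(290+i,int(g[i])) for i in range(1,len(g)-1) if g[i]>25 and g[i]>=g[i-1] and g[i]>g[i+1]]
    print(v0+dv,k)
E
```

```text
[478.26530709 397.63925926 232.22019488] [1.79974029e+02 6.09556563e-03 9.50846615e+01] [ 0.09219182  0.71713597 -0.61755772] 13.354822197991824 48.882161378860474
n 2 row [0.007 0.008 0.57 ] az 0.009 | end 478.7 398.1 198 95
pred tip [319.3 192.1] btn [319.6 178.6]
182 [(294, 102), (311, 94), (328, 97)]
190 [(295, 71), (316, 35), (321, 33)]
198 [(295, 70), (313, 98), (324, 81)]
206 [(295, 74), (312, 102), (325, 98), (330, 27)]
214 [(295, 72), (307, 60), (311, 37), (325, 84), (330, 136), (333, 91)]
222 [(295, 56), (310, 90), (326, 97), (330, 133), (332, 88)]
230 [(293, 32), (295, 80), (307, 98), (326, 85), (330, 118), (332, 100)]
238 [(296, 58), (306, 60), (310, 45), (327, 63), (329, 109), (332, 106)]
246 [(293, 32), (296, 66), (306, 83), (327, 37), (329, 92), (332, 77)]
254 [(291, 30), (302, 79), (305, 95), (309, 42), (328, 92), (332, 146), (335, 79), (346, 72)]
262 [(301, 76), (305, 46), (328, 36), (332, 36), (336, 84)]
270 [(300, 81), (304, 45), (331, 40), (337, 83)]
278 [(299, 83), (304, 56), (331, 42), (338, 88)]
```

Tip and button columns agree (≈319). I'll descend into the well.

Emit:
apply_moves([
  [0.007,0.008,0.57,0,0,0,0],
  [0.007,0.008,0.57,0,0,0,0],
  [0,0,0.3,0,0,0,0],
  [0,0,0,0,0,0,0],
  [0,0,0,0,0,0,0],
])

```text
time: 55.68
tool_pos: [478.7, 398.3, 189.3]
tcp_rot: [180.0, -0.0, 95.1]
ft_force: [-0.3, 0.3, -0.1]
finger_gap: 13.4
grip_force: 48.9
```

Emit:
apply_moves([
  [0,0,0.08,0,0,0,0],
  [0,0,0.06,0,0,0,0],
  [0,0,0,0,0,0,0],
])

```text
time: 56.05
tool_pos: [478.5, 398.2, 184.8]
tcp_rot: [180.0, -0.0, 95.1]
ft_force: [0.1, 0.4, -0.4]
finger_gap: 13.1
grip_force: 48.9
```

Emit:
apply_moves([
  [0,0,0.07,0,0,0,0],
  [0,0,0,0,0,0,0],
])

```text
time: 56.3
tool_pos: [478.6, 398.3, 182.8]
tcp_rot: [180.0, -0.0, 95.1]
ft_force: [-1.0, 0.4, 1.3]
finger_gap: 13.4
grip_force: 49.2
```

Emit:
apply_moves([
  [0,0,0.07,0,0,0,0],
  [0,0,0,0,0,0,0],
])

```text
time: 56.55
tool_pos: [478.6, 398.3, 180.8]
tcp_rot: [180.0, -0.0, 95.1]
ft_force: [0.4, 0.3, 4.1]
finger_gap: 13.4
grip_force: 49.4
```

Emit:
apply_moves([
  [0,0,0.06,0,0,0,0],
  [0,0,0,0,0,0,0],
  [0,0,0,0,0,0,0],
])

```text
time: 56.92
tool_pos: [478.9, 398.6, 180.4]
tcp_rot: [179.9, -0.1, 95.1]
ft_force: [-2.4, -1.0, 11.2]
finger_gap: 13.2
grip_force: 50.4
```

```bash
python3 - <<'E'
from h import *
s=sense();print(s["tool_pos"],s["tcp_rot"],s["ft_force"])
plan(604.0,344.6,s["tool_pos"][2]+55,95.08,(478.6,398.3,s["tool_pos"][2]+55,95.08),n=8)
E
```

```text
[478.91233779 398.55882726 180.4364031 ] [ 1.79908155e+02 -5.66176324e-02  9.50823179e+01] [-2.37491001 -1.01069606 11.18956359]
n 8 row [-0.269  0.501  0.   ] az -0.0 | end 604.0 344.6 235.43640310493524 95.1
```

The button bottomed out at 11 N. I'll raise the stylus and return it to its hole.

Emit:
apply_moves([
  [0,0,-0.3,0,0,0,0],
  [0,0,-0.8,0,0,0,0],
  [0,0,-0.8,0,0,0,0],
  [0,0,0,0,0,0,0],
])

```text
time: 57.42
tool_pos: [479.4, 398.8, 237.9]
tcp_rot: [179.8, -0.1, 95.1]
ft_force: [-0.1, -0.5, -0.4]
finger_gap: 13.0
grip_force: 48.9
```

Emit:
apply_moves([
  [-0.269,0.501,0,0,0,0,0],
  [-0.269,0.501,0,0,0,0,0],
  [-0.269,0.501,0,0,0,0,0],
  [-0.269,0.501,0,0,0,0,0],
  [-0.269,0.501,0,0,0,0,0],
  [-0.269,0.501,0,0,0,0,0],
  [-0.269,0.501,0,0,0,0,0],
  [-0.269,0.501,0,0,0,0,0],
])

```text
time: 58.42
tool_pos: [605.0, 344.1, 235.7]
tcp_rot: [180.0, -0.0, 95.1]
ft_force: [0.4, 0.9, -0.7]
finger_gap: 13.4
grip_force: 48.9
```

Emit:
apply_moves([
  [0,0,0,0,0,0,0],
  [0,0,0,0,0,0,0],
  [0,0,0,0,0,0,0],
])

```text
time: 58.8
tool_pos: [603.4, 345.0, 235.8]
tcp_rot: [-180.0, -0.0, 95.1]
ft_force: [-0.4, -0.6, -0.4]
finger_gap: 13.1
grip_force: 48.9
```

```bash
python3 - <<'E'
from h import *
s=sense();print(s["tool_pos"],s["tcp_rot"],s["ft_force"])
plan(604.1,344.6,s["tool_pos"][2],95.08,n=1)
E
```

```text
[603.43688707 344.97521102 235.80297567] [-1.79993621e+02 -6.54073907e-03  9.51204586e+01] [-0.43283863 -0.59917202 -0.37797205]
n 1 row [-0.014  0.021  0.   ] az 0.009 | end 604.1 344.6 235.80297566647988 95.1
```

Emit:
apply_moves([
  [-0.01,0.02,0.6,0,0,0,0],
  [0,0,0.6,0,0,0,0],
  [0,0,0,0,0,0,0],
  [0,0,0.15,0,0,0,0],
  [0,0,0.15,0,0,0,0],
  [0,0,0,0,0,0,0],
])

```text
time: 59.55
tool_pos: [604.5, 344.2, 190.5]
tcp_rot: [-180.0, 0.0, 95.1]
ft_force: [0.6, 0.3, -0.1]
finger_gap: 13.1
grip_force: 48.9
```

Emit:
apply_moves([
  [0,0,0.15,0,0,0,0],
  [0,0,0.15,0,0,0,0],
  [0,0,0,0,0,0,0],
])

```text
time: 59.92
tool_pos: [604.2, 344.1, 180.9]
tcp_rot: [-179.9, 0.0, 95.1]
ft_force: [-0.6, 0.1, -0.5]
finger_gap: 13.8
grip_force: 48.9
```

Emit:
apply_moves([
  [0,0,0.3,0,0,0,0],
  [0,0,0.3,0,0,0,0],
  [0,0,0.2,0,0,0,0],
  [0,0,0.04,0,0,0,0],
  [0,0,0,0,0,0,0],
  [0,0,0,0,0,0,0],
])

```text
time: 60.68
tool_pos: [604.8, 344.4, 157.0]
tcp_rot: [180.0, -0.0, 95.1]
ft_force: [0.6, -0.2, -0.3]
finger_gap: 13.0
grip_force: 48.9
```

Emit:
apply_moves([
  [0,0,0,0,0,0,0.2],
  [0,0,0,0,0,0,0.4],
  [0,0,0,0,0,0,0.5],
  [0,0,0,0,0,0,0.5],
  [0,0,-0.5,0,0,0,0.5],
  [0,0,-0.9,0,0,0,0.5],
  [0,0,-0.9,0,0,0,0.5],
  [0,0,-0.9,0,0,0,0.5],
])

```text
time: 61.68
tool_pos: [604.8, 344.3, 254.9]
tcp_rot: [179.9, -0.0, 95.1]
ft_force: [0.7, -0.5, -0.7]
finger_gap: 42.7
grip_force: 0.0
```

```bash
python3 - <<'E'
from h import *
s=sense();print(s["tool_pos"],s["tcp_rot"])
plan(511,52,313,85.4)
E
python3 look.py 11; python3 - <<'E'
from h import *
import pickle
c=pickle.load(open("w11.pkl","rb")); print([proj(c,p) for p in ((604,343,186),(604,343,60))])
w=cv2.imread("pics/w11.png")
for v in range(170,262,8):
    r=w[v-1:v+2,280:360].mean(0); g=np.abs(np.diff(r,axis=0)).sum(1); print(v,[(280+i,int(g[i])) for i in range(1,len(g)-1) if g[i]>30 and g[i]>=g[i-1] and g[i]>g[i+1]])
E
```

```text
[604.77618469 344.34749466 254.91057959] [ 1.79922815e+02 -2.65003790e-02  9.50786235e+01]
n 11 row [-0.884 -0.295 -0.176] az 0.192 | end 511 52 313 85.4
[604.77618469 344.34749466 254.91057959] [ 1.79922815e+02 -2.65003790e-02  9.50786235e+01] 61.675 [ 73.  336.5]
[array([318.1, 225.5]), array([318.2, 179.4])]
170 [(290, 63), (343, 61), (349, 36)]
178 [(290, 51), (293, 53), (313, 37), (317, 48), (324, 61), (343, 114)]
186 [(290, 60), (293, 46), (313, 47), (323, 38), (343, 116)]
194 [(291, 57), (294, 49), (312, 45), (324, 30), (343, 116), (356, 62)]
202 [(292, 60), (338, 65)]
210 [(291, 44), (337, 67)]
218 [(292, 53), (336, 56)]
226 [(292, 31), (312, 68), (325, 54), (328, 48), (335, 35)]
234 [(301, 49), (313, 57)]
242 [(303, 59), (311, 31), (313, 54)]
250 [(303, 53), (310, 55), (313, 55)]
258 [(303, 56), (309, 58), (314, 58), (326, 42)]
```

The stylus stands upright where predicted. Now the overview pose, to mend the vases.

Emit:
apply_moves([
  [-0.884,-0.295,-0.176,0,0,0.192,0.7],
  [-0.884,-0.295,-0.176,0,0,0.192,0.7],
  [-0.884,-0.295,-0.176,0,0,0.192,0.7],
  [-0.884,-0.295,-0.176,0,0,0.192,0.7],
  [-0.884,-0.295,-0.176,0,0,0.192,0.7],
  [-0.884,-0.295,-0.176,0,0,0.192,0.7],
  [-0.884,-0.295,-0.176,0,0,0.192,0.7],
  [-0.884,-0.295,-0.176,0,0,0.192,0.7],
])

```text
time: 62.78
tool_pos: [540.8, 129.0, 294.8]
tcp_rot: [-180.0, 0.0, 88.0]
ft_force: [1.0, 0.8, 0.1]
finger_gap: 59.7
grip_force: 0.0
```

Emit:
apply_moves([
  [-0.884,-0.295,-0.176,0,0,0.192,0.7],
  [-0.884,-0.295,-0.176,0,0,0.192,0.7],
  [-0.884,-0.295,-0.176,0,0,0.192,0.7],
  [0,0,0,0,0,0,0.7],
  [0,0,0,0,0,0,0.7],
])

```text
time: 63.4
tool_pos: [510.9, 52.1, 310.5]
tcp_rot: [180.0, -0.0, 85.4]
ft_force: [0.8, -0.7, 0.0]
finger_gap: 59.8
grip_force: 0.0
```

```bash
python3 look.py 12; cat >> blobs.py <<'E'
def prof(n,z=29,src="w"):
    img=cv2.imread(f"pics/{src}{n}.png")[:,:,::-1].copy(); c=pickle.load(open(f"w{n}.pkl","rb")) if src=="w" else cam("side")
    r=rect(c,img,z).astype(int); s=(r.max(2)-r.min(2))[:,140:260].mean(1); B=r[:,140:260].max(2).mean(1)
    print(src,n,"y:sat/bright"," ".join(f"{y}:{int(s[int((250-y)*2)])}/{int(B[int((250-y)*2)])}" for y in range(180,-180,-5)))
E
python3 -c "
from blobs import *
blobs(12);blobs(12,src='s');blobs(12,29,90);prof(12)"
```

```text
[510.85174685  52.08361    310.4776938 ] [ 1.79994221e+02 -2.11381501e-02  8.53951393e+01] 63.4 [ 3.1 37.6]
w 12 blob z46 -33 -162.1 area 72.0 [ 9. 10.]
w 12 blob z46 3 -162.5 area 75.75 [ 9.  10.5]
w 12 blob z46 39 -162.9 area 72.5 [9.5 9.5]
s 12 blob z46 1 117.5 area 82.0 [10.5 10.5]
s 12 blob z46 37 117.9 area 80.5 [10.5 11. ]
s 12 blob z46 -34 116.9 area 85.75 [11.  10.5]
s 12 blob z46 -32 -161.8 area 45.5 [6.5 9.5]
s 12 blob z46 4 -161.9 area 41.0 [6.  9.5]
s 12 blob z46 39 -161.3 area 59.5 [ 9. 10.]
w 12 blob z29 3 -175.0 area 129.75 [12.  13.5]
w 12 blob z29 41 -175.2 area 121.25 [12.  12.5]
w 12 y:sat/bright 180:39/99 175:39/98 170:38/98 165:38/97 160:38/97 155:38/97 150:38/98 145:39/98 140:39/98 135:39/99 130:45/115 125:60/154 120:60/154 115:60/155 110:61/155 105:61/155 100:61/156 95:30/124 90:30/138 85:31/155 80:30/146 75:27/125 70:22/102 65:16/74 60:29/85 55:28/127 50:31/152 45:31/158 40:29/137 35:25/116 30:20/91 25:28/83 20:40/102 15:40/102 10:40/102 5:50/127 0:61/158 -5:62/158 -10:61/158 -15:61/157 -20:62/158 -25:61/157 -30:61/157 -35:61/157 -40:61/157 -45:61/157 -50:61/157 -55:61/157 -60:61/157 -65:61/157 -70:61/157 -75:61/156 -80:61/156 -85:61/156 -90:60/156 -95:61/156 -100:60/156 -105:60/155 -110:61/156 -115:60/155 -120:60/155 -125:60/155 -130:60/155 -135:60/155 -140:57/149 -145:23/95 -150:25/114 -155:28/138 -160:30/152 -165:29/147 -170:25/125 -175:22/105
```

Vases are now at y≈79 (holes ≈ +100°) and y≈43 (holes hidden), almost touching. C is still fine. I'll separate them with top drags, then roll each to its target.

Emit:
apply_moves([
  [0.12,0,0.93,0,0,0,0.7],
  [0.12,0,0.93,0,0,0,0.7],
  [0.12,0,0.93,0,0,0,0.7],
  [0.12,0,0.93,0,0,0,0.7],
  [0.12,0,0.93,0,0,0,0.7],
  [0.12,0,0.93,0,0,0,0.7],
  [0.12,0,0.93,0,0,0,0.7],
  [0.12,0,0.93,0,0,0,0.7],
])

```text
time: 64.5
tool_pos: [513.0, 81.4, 86.1]
tcp_rot: [-180.0, -0.0, 85.5]
ft_force: [0.5, 1.7, 0.3]
finger_gap: 59.8
grip_force: 0.0
```

Emit:
apply_moves([
  [0.12,0,0.75,0,0,0,0.7],
  [0,0,0,0,0,0,0.7],
  [0,0,0.1,0,0,0,0.7],
  [0,0,0,0,0,0,0.7],
])

```text
time: 65.0
tool_pos: [514.2, 84.2, 62.9]
tcp_rot: [179.9, -0.0, 85.4]
ft_force: [-0.2, 0.4, -0.2]
finger_gap: 60.0
grip_force: 0.0
```

```bash
python3 - <<'E'
from h import *
s=sense();print(s["tool_pos"],s["tcp_rot"],s["ft_force"],inv(s["tool_pos"]))
E
```

```text
[514.16940068  84.18233636  62.89808077] [ 1.79909050e+02 -1.39569445e-02  8.54074729e+01] [-0.24311481  0.38102595 -0.24185397] [ 3.8 69.8]
```

Emit:
apply_moves([
  [0,0,0.12,0,0,0,0.7],
  [0,0,0.09,0,0,0,0.7],
  [0,0,0,0,0,0,0.7],
  [0,0,0,0,0,0,0.7],
])

```text
time: 65.5
tool_pos: [513.4, 84.0, 55.6]
tcp_rot: [-180.0, 0.0, 85.4]
ft_force: [0.5, 0.7, 1.7]
finger_gap: 59.8
grip_force: 0.0
```

Emit:
apply_moves([
  [0,0,0.03,0,0,0,0.7],
  [0,0,0,0,0,0,0.7],
])

```text
time: 65.75
tool_pos: [513.6, 84.1, 54.9]
tcp_rot: [180.0, -0.0, 85.4]
ft_force: [-0.9, -0.1, 1.0]
finger_gap: 59.6
grip_force: 0.7
```

Emit:
apply_moves([
  [0,0,0.02,0,0,0,0.7],
  [0.1,0,0,0,0,0,0.7],
  [0.2,0,0,0,0,0,0.7],
  [0.2,0,0,0,0,0,0.7],
  [0.2,0,0,0,0,0,0.7],
  [0.2,0,0,0,0,0,0.7],
  [0.2,0,0,0,0,0,0.7],
  [0.1,0,0,0,0,0,0.7],
])

```text
time: 66.75
tool_pos: [516.2, 120.4, 54.6]
tcp_rot: [-180.0, -0.0, 85.4]
ft_force: [-4.5, -1.0, 6.5]
finger_gap: 59.5
grip_force: 3.4
```

Emit:
apply_moves([
  [0,0,0,0,0,0,0.7],
  [0,0,-0.3,0,0,0,0.7],
  [0,0,-0.5,0,0,0,0.7],
  [-0.9,0,0,0,0,0,0.7],
  [-0.9,0,0,0,0,0,0.7],
  [0,0,0,0,0,0,0.7],
  [0,0,0.3,0,0,0,0.7],
  [0,0,0.3,0,0,0,0.7],
])

```text
time: 67.75
tool_pos: [512.0, 66.8, 59.6]
tcp_rot: [180.0, -0.0, 85.4]
ft_force: [-0.4, 0.9, 0.2]
finger_gap: 59.7
grip_force: 0.0
```

Emit:
apply_moves([
  [0,0,0.16,0,0,0,0.7],
  [0,0,0,0,0,0,0.7],
  [0,0,0,0,0,0,0.7],
])

```text
time: 68.12
tool_pos: [511.8, 66.4, 55.0]
tcp_rot: [-180.0, 0.0, 85.4]
ft_force: [0.6, -0.1, 0.3]
finger_gap: 59.7
grip_force: 0.0
```

```bash
python3 - <<'E'
from h import *
s=sense();print(s["tool_pos"],s["ft_force"],inv(s["tool_pos"]))
E
```

```text
[511.80073476  66.43777992  54.95001378] [ 0.60350197 -0.12393192  0.27178301] [ 2.9 51.9]
```

Emit:
apply_moves([
  [0,0,0.03,0,0,0,0.7],
  [0,0,0,0,0,0,0.7],
])

```text
time: 68.38
tool_pos: [512.0, 66.3, 54.7]
tcp_rot: [180.0, -0.0, 85.4]
ft_force: [-2.6, 0.2, 3.8]
finger_gap: 59.8
grip_force: 2.1
```

Emit:
apply_moves([
  [-0.1,0,0.01,0,0,0,0.7],
  [-0.2,0,0,0,0,0,0.7],
  [-0.2,0,0,0,0,0,0.7],
  [-0.2,0,0,0,0,0,0.7],
  [-0.2,0,0,0,0,0,0.7],
  [-0.2,0,0,0,0,0,0.7],
  [-0.1,0,0,0,0,0,0.7],
  [0,0,0,0,0,0,0.7],
])

```text
time: 69.38
tool_pos: [509.5, 29.8, 54.8]
tcp_rot: [179.9, 0.0, 85.4]
ft_force: [-2.6, -0.3, 6.9]
finger_gap: 59.6
grip_force: 3.4
```

Emit:
apply_moves([
  [0,0,-0.4,0,0,0,0.7],
  [0.1,0,-0.9,0,0,0,0.7],
  [0.1,0,-0.9,0,0,0,0.7],
  [0.1,0,-0.9,0,0,0,0.7],
  [0.1,0,-0.9,0,0,0,0.7],
  [0.1,0,-0.9,0,0,0,0.7],
  [0.1,0,-0.9,0,0,0,0.7],
  [0.1,0,-0.9,0,0,0,0.7],
])

```text
time: 70.38
tool_pos: [510.7, 51.2, 256.5]
tcp_rot: [180.0, -0.0, 85.4]
ft_force: [0.2, 0.1, -0.1]
finger_gap: 59.7
grip_force: 0.0
```

Emit:
apply_moves([
  [0.1,0,-0.9,0,0,0,0.7],
  [0.1,0,-0.9,0,0,0,0.7],
  [0,0,0,0,0,0,0.7],
  [0,0,0,0,0,0,0.7],
])

```text
time: 70.88
tool_pos: [511.0, 57.1, 308.5]
tcp_rot: [-180.0, 0.0, 85.4]
ft_force: [0.1, 0.4, -0.1]
finger_gap: 60.0
grip_force: 0.0
```

```bash
python3 look.py 13; python3 -c "
from blobs import *
blobs(13);blobs(13,src='s');blobs(13,29,75);prof(13)"
```

```text
[510.96770207  57.09249452 308.48362992] [-1.79966614e+02  8.40487667e-03  8.54006624e+01] 70.875 [ 2.8 42.6]
w 13 blob z46 -33 -162.1 area 72.0 [9.5 9.5]
w 13 blob z46 3 -162.5 area 74.75 [9.5 9.5]
w 13 blob z46 39 -163.1 area 72.5 [ 9. 10.]
s 13 blob z46 37 70.5 area 46.0 [8.5 8. ]
s 13 blob z46 -32 68.7 area 41.0 [9. 6.]
s 13 blob z46 3 69.2 area 41.5 [9. 6.]
s 13 blob z46 -32 -161.8 area 45.5 [6.5 9.5]
s 13 blob z46 39 -161.3 area 59.75 [ 9. 10.]
s 13 blob z46 5 -162.0 area 40.75 [6.5 9. ]
w 13 blob z29 -42 6.7 area 27.25 [14.5  3. ]
w 13 blob z29 -35 -174.5 area 96.0 [10.5 11.5]
w 13 blob z29 3 -175.1 area 102.25 [11.  11.5]
w 13 blob z29 41 -175.6 area 101.25 [10.5 12. ]
w 13 y:sat/bright 180:39/99 175:39/99 170:39/98 165:38/98 160:39/98 155:39/98 150:39/99 145:39/99 140:39/99 135:39/100 130:46/117 125:60/155 120:60/155 115:55/147 110:29/132 105:31/160 100:30/156 95:28/132 90:24/110 85:18/83 80:28/82 75:40/102 70:40/102 65:40/102 60:41/104 55:60/154 50:62/158 45:61/159 40:30/123 35:29/134 30:31/160 25:31/153 20:29/135 15:25/115 10:19/87 5:37/97 0:40/103 -5:40/102 -10:41/104 -15:59/152 -20:62/159 -25:62/158 -30:62/158 -35:62/158 -40:62/158 -45:62/158 -50:62/158 -55:62/158 -60:62/158 -65:62/158 -70:61/158 -75:61/157 -80:61/157 -85:61/157 -90:61/157 -95:61/157 -100:61/157 -105:61/157 -110:61/157 -115:61/156 -120:61/156 -125:61/156 -130:61/156 -135:61/156 -140:57/148 -145:22/94 -150:25/115 -155:28/137 -160:30/153 -165:29/150 -170:25/127 -175:22/107
```

P (y≈98, holes ≈161°) needs +59 mm. Q (y≈25, holes ≈ +125°) needs −37 mm. I'll push both from the gap between them, ending slowly.

Emit:
apply_moves([
  [0.08,0,0.93,0,0,0,0.7],
  [0.08,0,0.93,0,0,0,0.7],
  [0.08,0,0.93,0,0,0,0.7],
  [0.08,0,0.93,0,0,0,0.7],
  [0.08,0,0.93,0,0,0,0.7],
  [0.08,0,0.93,0,0,0,0.7],
  [0.08,0,0.93,0,0,0,0.7],
  [0.08,0,0.93,0,0,0,0.7],
])

```text
time: 71.97
tool_pos: [511.7, 76.2, 83.9]
tcp_rot: [-179.9, 0.0, 85.4]
ft_force: [0.1, 0.6, 0.4]
finger_gap: 59.2
grip_force: 0.0
```

Emit:
apply_moves([
  [0,0,0.93,0,0,0,0.7],
  [0,0,0.9,0,0,0,0.7],
  [0,0,0,0,0,0,0.7],
  [0,0,0,0,0,0,0.7],
])

```text
time: 72.47
tool_pos: [512.9, 76.2, 31.4]
tcp_rot: [-180.0, -0.0, 85.4]
ft_force: [0.3, -0.2, 1.0]
finger_gap: 59.5
grip_force: 0.0
```

```bash
python3 - <<'E'
from h import *
s=sense();print(s["tool_pos"],s["ft_force"],inv(s["tool_pos"]))
E
```

```text
[512.85138126  76.23510581  31.44230995] [ 0.32581385 -0.17623889  0.96679294] [ 3.1 61.8]
```

Emit:
apply_moves([
  [0.3,0,0.05,0,0,0,0.7],
  [0.3,0,0,0,0,0,0.7],
  [0.3,0,0,0,0,0,0.7],
  [0.3,0,0,0,0,0,0.7],
  [0.3,0,0,0,0,0,0.7],
  [0.25,0,0,0,0,0,0.7],
  [0.15,0,0,0,0,0,0.7],
  [0.1,0,0,0,0,0,0.7],
])

```text
time: 73.47
tool_pos: [517.6, 136.3, 29.4]
tcp_rot: [-180.0, 0.0, 85.4]
ft_force: [-0.5, -0.6, 0.6]
finger_gap: 59.7
grip_force: 0.0
```

Emit:
apply_moves([
  [0.08,0,0,0,0,0,0.7],
  [0.07,0,0,0,0,0,0.7],
  [0,0,0,0,0,0,0.7],
  [-0.6,0,0,0,0,0,0.7],
  [-0.9,0,0,0,0,0,0.7],
  [-0.6,0,0,0,0,0,0.7],
  [0,0,0,0,0,0,0.7],
  [0,0,0,0,0,0,0.7],
])

```text
time: 74.47
tool_pos: [513.0, 77.7, 29.6]
tcp_rot: [180.0, -0.0, 85.4]
ft_force: [-0.1, 0.5, 0.6]
finger_gap: 59.7
grip_force: 0.0
```

```bash
python3 - <<'E'
from h import *
s=sense();print(s["tool_pos"],s["ft_force"],inv(s["tool_pos"]))
E
```

```text
[512.9781513   77.67688684  29.58521931] [-0.05126077  0.54020364  0.55221189] [ 3.2 63.2]
```

Now push Q −y: 63 → 17.

Emit:
apply_moves([
  [-0.3,0,0,0,0,0,0.7],
  [-0.3,0,0,0,0,0,0.7],
  [-0.3,0,0,0,0,0,0.7],
  [-0.25,0,0,0,0,0,0.7],
  [-0.15,0,0,0,0,0,0.7],
  [-0.1,0,0,0,0,0,0.7],
  [-0.08,0,0,0,0,0,0.7],
  [-0.05,0,0,0,0,0,0.7],
])

```text
time: 75.47
tool_pos: [509.2, 32.0, 29.5]
tcp_rot: [180.0, -0.0, 85.4]
ft_force: [-0.2, 0.9, 0.2]
finger_gap: 59.9
grip_force: 0.3
```

Emit:
apply_moves([
  [0,0,0,0,0,0,0.7],
  [0.4,0,0,0,0,0,0.7],
  [0.1,0,-0.9,0,0,0,0.7],
  [0.1,0,-0.9,0,0,0,0.7],
  [0.1,0,-0.9,0,0,0,0.7],
  [0.1,0,-0.9,0,0,0,0.7],
  [0,0,-0.9,0,0,0,0.7],
  [0,0,-0.9,0,0,0,0.7],
])

```text
time: 76.47
tool_pos: [511.0, 56.9, 192.4]
tcp_rot: [-180.0, -0.0, 85.4]
ft_force: [1.1, 0.5, 0.4]
finger_gap: 59.7
grip_force: 0.0
```

Emit:
apply_moves([
  [0,0,-0.9,0,0,0,0.7],
  [0,0,-0.9,0,0,0,0.7],
  [0,0,-0.9,0,0,0,0.7],
  [0,0,-0.9,0,0,0,0.7],
  [0,0,0,0,0,0,0.7],
  [0,0,0,0,0,0,0.7],
])

```text
time: 77.22
tool_pos: [510.9, 56.5, 298.6]
tcp_rot: [-179.9, -0.0, 85.4]
ft_force: [0.6, -0.3, -1.3]
finger_gap: 59.9
grip_force: 0.0
```

```bash
python3 look.py 14; python3 -c "
from blobs import *
blobs(14);blobs(14,src='s');prof(14)"
```

```text
[510.85611903  56.45601109 298.55941072] [-1.79943933e+02 -3.09857692e-04  8.54261709e+01] 77.225 [ 2.8 41.9]
w 14 blob z46 -34 151.8 area 90.75 [10.5 11. ]
w 14 blob z46 2 151.8 area 92.0 [11. 11.]
w 14 blob z46 38 151.9 area 92.5 [11. 11.]
w 14 blob z46 -33 -11.5 area 77.0 [ 9.5 10. ]
w 14 blob z46 3 -11.4 area 79.0 [10. 10.]
w 14 blob z46 39 -11.3 area 79.5 [10. 10.]
w 14 blob z46 -33 -161.9 area 72.5 [9.5 9.5]
w 14 blob z46 3 -162.4 area 74.5 [10. 10.]
w 14 blob z46 39 -163.0 area 74.25 [ 9.5 10. ]
s 14 blob z46 -34 151.9 area 35.25 [8.  6.5]
s 14 blob z46 2 151.3 area 42.0 [8.5 6.5]
s 14 blob z46 38 151.7 area 42.25 [9. 6.]
s 14 blob z46 -33 -10.9 area 49.5 [8.  7.5]
s 14 blob z46 3 -10.5 area 59.75 [9.5 7.5]
s 14 blob z46 39 -10.9 area 56.0 [8.  8.5]
s 14 blob z46 -32 -161.6 area 47.5 [ 6.5 10. ]
s 14 blob z46 39 -161.4 area 59.5 [ 9.  10.5]
s 14 blob z46 5 -162.0 area 40.5 [6.5 9. ]
w 14 y:sat/bright 180:39/99 175:38/97 170:14/65 165:23/111 160:27/144 155:21/105 150:18/91 145:17/84 140:18/65 135:39/99 130:39/99 125:39/100 120:39/100 115:43/109 110:60/153 105:61/156 100:61/156 95:61/156 90:61/156 85:61/157 80:61/157 75:61/157 70:61/157 65:61/158 60:61/158 55:62/158 50:62/158 45:62/158 40:61/158 35:61/158 30:62/158 25:62/158 20:62/158 15:62/158 10:61/158 5:27/108 0:28/130 -5:31/153 -10:29/153 -15:23/117 -20:21/105 -25:20/101 -30:34/93 -35:40/102 -40:40/102 -45:44/110 -50:61/156 -55:61/158 -60:62/158 -65:62/158 -70:61/157 -75:61/157 -80:61/157 -85:61/156 -90:61/156 -95:61/156 -100:61/156 -105:61/156 -110:61/156 -115:61/156 -120:61/156 -125:61/156 -130:61/156 -135:61/156 -140:56/146 -145:22/94 -150:25/113 -155:28/137 -160:30/152 -165:29/149 -170:25/130 -175:22/107
```

```bash
python3 - <<'E'
from blobs import *
w=cv2.imread("pics/w14.png")[:,:,::-1].copy();c=pickle.load(open("w14.pkl","rb"))
r=rect(c,w,29).astype(int)
for x0,x1 in ((-28,-8),(8,30)):   # between holes
    s=(r.max(2)-r.min(2))[:,2*(x0+100):2*(x1+100)].mean(1); B=r[:,2*(x0+100):2*(x1+100)].max(2).mean(1)
    for lo,hi in ((180,132),(15,-38),(-138,-186)): print(x0,(lo,hi)," ".join(f"{y}:{int(s[int((250-y)*2)])}/{int(B[int((250-y)*2)])}" for y in range(lo,hi,-2)))
# analytic silhouettes: expected z29-plane y of tangents for a vase centre y0
T=c[0][:3,3]; cy=inv(T)[1];cz=T[2]
for y0 in (150,155,-10,-165):
    d=np.array([y0-cy,29-cz]);L=np.hypot(*d);al=np.arcsin(17/L);th=np.arctan2(d[0],-d[1])
    print(y0,[round(cy+np.tan(th+k*al)*(cz-29),1) for k in (1,-1)])
E
```

```text
-28 (180, 132) 180:37/96 178:38/95 176:38/96 174:34/88 172:17/65 170:14/66 168:16/72 166:18/81 164:26/129 162:30/152 160:29/147 158:28/138 156:26/129 154:25/121 152:24/113 150:22/103 148:20/91 146:18/81 144:16/72 142:14/64 140:18/64 138:35/91 136:38/97 134:39/97
-28 (15, -38) 15:60/154 13:60/153 11:59/153 9:58/151 7:45/130 5:27/109 3:25/115 1:28/126 -1:29/136 -3:30/146 -5:31/152 -7:31/157 -9:31/158 -11:30/153 -13:29/145 -15:28/138 -17:27/132 -19:26/125 -21:24/117 -23:23/107 -25:21/95 -27:20/83 -29:27/84 -31:36/95 -33:39/98 -35:39/99 -37:39/99
-28 (-138, -186) -138:59/150 -140:53/138 -142:37/111 -144:23/94 -146:21/98 -148:24/107 -150:25/116 -152:26/126 -154:28/138 -156:29/147 -158:30/153 -160:30/154 -162:31/154 -164:31/152 -166:30/147 -168:29/143 -170:29/139 -172:28/135 -174:27/130 -176:26/124 -178:25/117 -180:23/107 -182:20/90 -184:24/75
8 (180, 132) 180:41/104 178:40/103 176:41/103 174:35/93 172:18/64 170:14/65 168:16/71 166:18/83 164:27/135 162:31/157 160:30/152 158:28/141 156:26/130 154:25/122 152:23/114 150:22/106 148:20/96 146:18/85 144:17/75 142:15/66 140:19/67 138:37/95 136:40/100 134:40/100
8 (15, -38) 15:63/162 13:63/162 11:63/162 9:61/158 7:47/133 5:27/107 3:25/113 1:27/123 -1:28/134 -3:30/144 -5:31/154 -7:31/161 -9:31/161 -11:30/154 -13:29/145 -15:27/136 -17:26/127 -19:25/122 -21:24/117 -23:23/111 -25:21/99 -27:20/86 -29:28/88 -31:39/100 -33:41/104 -35:41/104 -37:41/105
8 (-138, -186) -138:62/160 -140:59/153 -142:46/128 -144:28/98 -146:21/93 -148:22/102 -150:24/111 -152:26/119 -154:27/128 -156:28/137 -158:29/145 -160:30/150 -162:31/154 -164:31/155 -166:30/152 -168:30/148 -170:29/142 -172:27/135 -174:26/128 -176:25/124 -178:25/119 -180:23/113 -182:21/98 -184:22/78
150 [np.float64(167.1), np.float64(133.0)]
155 [np.float64(172.1), np.float64(138.0)]
-10 [np.float64(7.7), np.float64(-28.2)]
-165 [np.float64(-144.5), np.float64(-186.6)]
```

Q (−1°) and C (+2°) are upright. P is ≈ −14°, so I'll fine-roll it by +4 mm with a top drag.

Emit:
apply_moves([
  [0.41,0,0.88,0,0,0,0.7],
  [0.41,0,0.88,0,0,0,0.7],
  [0.41,0,0.88,0,0,0,0.7],
  [0.41,0,0.88,0,0,0,0.7],
  [0.41,0,0.88,0,0,0,0.7],
  [0.41,0,0.88,0,0,0,0.7],
  [0.41,0,0.88,0,0,0,0.7],
  [0.41,0,0.88,0,0,0,0.7],
])

```text
time: 78.32
tool_pos: [518.0, 154.3, 86.2]
tcp_rot: [-179.9, 0.0, 85.4]
ft_force: [-0.1, -0.6, -0.4]
finger_gap: 60.0
grip_force: 0.0
```

Emit:
apply_moves([
  [0.41,0,0.8,0,0,0,0.7],
  [0,0,0,0,0,0,0.7],
  [0,0,0,0,0,0,0.7],
])

```text
time: 78.7
tool_pos: [520.0, 166.0, 64.6]
tcp_rot: [-180.0, 0.0, 85.4]
ft_force: [0.3, -0.3, -0.1]
finger_gap: 60.2
grip_force: 0.0
```

```bash
python3 - <<'E'
from h import *
s=sense();print(s["tool_pos"],s["ft_force"],inv(s["tool_pos"]))
E
```

```text
[519.9741259  166.03165963  64.5811954 ] [ 0.25055792 -0.33729311 -0.09363812] [  2.9 151.9]
```

Emit:
apply_moves([
  [0,0,0.15,0,0,0,0.7],
  [0,0,0.15,0,0,0,0.7],
  [0,0,0,0,0,0,0.7],
  [0,0,0,0,0,0,0.7],
])

```text
time: 79.2
tool_pos: [520.1, 166.2, 55.4]
tcp_rot: [180.0, -0.0, 85.4]
ft_force: [-0.1, -0.4, 0.6]
finger_gap: 59.8
grip_force: 0.0
```

Emit:
apply_moves([
  [0,0,0.03,0,0,0,0.7],
  [0,0,0,0,0,0,0.7],
])

```text
time: 79.45
tool_pos: [520.3, 166.4, 54.9]
tcp_rot: [180.0, -0.0, 85.4]
ft_force: [-1.9, -0.3, 4.7]
finger_gap: 59.7
grip_force: 2.1
```

Emit:
apply_moves([
  [0.07,0,0,0,0,0,0.7],
  [0.07,0,0,0,0,0,0.7],
  [0.07,0,0,0,0,0,0.7],
  [0.06,0,0,0,0,0,0.7],
  [0,0,0,0,0,0,0.7],
  [0,0,-0.4,0,0,0,0.7],
  [0,0,-0.9,0,0,0,0.7],
  [-0.45,0,-0.9,0,0,0,0.7],
])

```text
time: 80.45
tool_pos: [519.4, 161.3, 121.5]
tcp_rot: [-180.0, -0.0, 85.5]
ft_force: [-0.2, -0.6, 0.5]
finger_gap: 60.0
grip_force: 0.0
```

Emit:
apply_moves([
  [-0.55,0,-0.9,0,0,0,0.7],
  [-0.55,0,-0.9,0,0,0,0.7],
  [-0.55,0,-0.9,0,0,0,0.7],
  [-0.55,0,-0.9,0,0,0,0.7],
  [-0.55,0,-0.9,0,0,0,0.7],
  [-0.55,0,-0.9,0,0,0,0.7],
  [-0.55,0,-0.6,0,0,0,0.7],
  [0,0,0,0,0,0,0.7],
])

```text
time: 81.45
tool_pos: [511.0, 44.8, 302.1]
tcp_rot: [179.8, -0.0, 85.3]
ft_force: [0.7, -0.2, -0.5]
finger_gap: 59.8
grip_force: 0.0
```

Emit:
apply_moves([
  [0,0,0,0,0,0,0.7],
  [0,0,0,0,0,0,0.7],
])

```text
time: 81.7
tool_pos: [509.7, 46.3, 298.9]
tcp_rot: [-179.9, -0.0, 85.4]
ft_force: [0.2, -0.2, -0.8]
finger_gap: 59.8
grip_force: 0.0
```

```bash
python3 look.py 15; python3 - <<'E'
from blobs import *
blobs(15);blobs(15,src='s')
w=cv2.imread("pics/w15.png")[:,:,::-1].copy();c=pickle.load(open("w15.pkl","rb"))
r=rect(c,w,29).astype(int); s=(r.max(2)-r.min(2))[:,216:260].mean(1)
for lo,hi in ((182,130),): print(" ".join(f"{y}:{int(s[int((250-y)*2)])}" for y in range(lo,hi,-2)))
# bars from top camera, rectified at z=86: frame-y profile of brightness at x=+-40, and x extents along y=+-218
t=snapshot("top");ct=cam("top")
def row(cc,img,P,z=86):
    out=[]
    for x,y in P:
        u,v=proj(cc,np.r_[fr(x,y),z]); out.append(img[int(round(v)),int(round(u))].tolist() if 0<=u<640 and 0<=v<400 else None)
    return out
sd=cv2.imread("pics/s15.png")[:,:,::-1]; cs=cam("side")
for n,cc,im in (("top",ct,t),("side",cs,sd)):
    for yc in (218,-218):
        for x in (-50,50): print(n,yc,x,[(y,o) for y,o in zip(range(yc-24,yc+25,4),[sum(q)//3 if q else None for q in row(cc,im,[(x,y) for y in range(yc-24,yc+25,4)])])])
        print(n,yc,"ends",[(x,sum(q)//3 if q else None) for x,q in zip(list(range(-145,-100,5))+list(range(105,150,5)),row(cc,im,[(x,yc) for x in list(range(-145,-100,5))+list(range(105,150,5))]))])
E
```

```text
[509.72811602  46.31196534 298.87411918] [-1.79858487e+02 -2.24549291e-03  8.54306680e+01] 81.7 [ 2.5 31.7]
w 15 blob z46 -34 160.4 area 89.25 [10.5 11.5]
w 15 blob z46 2 160.4 area 87.0 [10.5 11.5]
w 15 blob z46 38 160.4 area 89.25 [10.5 11.5]
w 15 blob z46 -33 -11.4 area 75.75 [ 9.5 10. ]
w 15 blob z46 3 -11.4 area 79.0 [10.  10.5]
w 15 blob z46 39 -11.3 area 79.5 [10. 10.]
w 15 blob z46 -33 -161.9 area 75.5 [9.5 9.5]
w 15 blob z46 3 -162.4 area 74.25 [ 9.5 10. ]
w 15 blob z46 39 -162.9 area 74.5 [ 9.5 10.5]
s 15 blob z46 39 159.6 area 47.75 [8.  8.5]
s 15 blob z46 -34 159.0 area 49.0 [8.5 7.5]
s 15 blob z46 2 159.1 area 54.5 [10.  7.]
s 15 blob z46 -33 -10.9 area 49.0 [8.  7.5]
s 15 blob z46 3 -10.4 area 59.5 [9.5 7.5]
s 15 blob z46 39 -10.9 area 56.0 [8.  8.5]
s 15 blob z46 -32 -161.7 area 45.0 [6.5 9. ]
s 15 blob z46 4 -161.8 area 40.75 [6.5 9. ]
s 15 blob z46 39 -161.4 area 60.5 [ 9. 10.]
182:39 180:41 178:36 176:16 174:14 172:16 170:17 168:19 166:25 164:28 162:27 160:25 158:25 156:24 154:22 152:20 150:17 148:15 146:14 144:20 142:37 140:39 138:39 136:39 134:39 132:40
top 218 -5
[... 1613 characters left out ...]
, 104), (105, 116), (110, 102), (115, 104), (120, 104), (125, 105), (130, 136), (135, 135), (140, 134), (145, 133)]
side -218 -50 [(-242, 61), (-238, 61), (-234, 83), (-230, 83), (-226, 105), (-222, 108), (-218, 108), (-214, 110), (-210, 110), (-206, 110), (-202, 101), (-198, 101), (-194, 94)]
side -218 50 [(-242, 60), (-238, 88), (-234, 88), (-230, 89), (-226, 80), (-222, 80), (-218, 75), (-214, 75), (-210, 80), (-206, 80), (-202, 59), (-198, 52), (-194, 52)]
side -218 ends [(-145, 76), (-140, 58), (-135, 87), (-130, 84), (-125, 91), (-120, 104), (-115, 105), (-110, 103), (-105, 100), (105, 113), (110, 103), (115, 102), (120, 104), (125, 115), (130, 125), (135, 125), (140, 130), (145, 132)]
```

All three vases are within a few degrees. Next I'll verify the two bars from the wrist shots (w8 for notch_a, w15 for notch_b).

```bash
python3 - <<'E'
from h import *
import pickle
def edges(n,yc,xs,z=86):
    im=cv2.imread(f"pics/w{n}.png").astype(float);c=pickle.load(open(f"w{n}.pkl","rb"))
    for x in xs:
        ys=np.arange(yc-32,yc+32.1,1.0); pts=np.array([proj(c,np.r_[fr(x,y),z]) for y in ys],np.float32)
        if pts.min()<0 or pts[:,0].max()>638 or pts[:,1].max()>398: print(n,x,"out");continue
        v=cv2.remap(im.astype(np.float32),pts[None,:,0],pts[None,:,1],cv2.INTER_LINEAR)[0]
        v=cv2.GaussianBlur(v,(1,3),0); g=np.abs(np.diff(v,axis=0)).sum(1)
        print(n,"x",x,[(ys[i]+.5,int(g[i])) for i in range(1,len(g)-1) if g[i]>14 and g[i]>=g[i-1] and g[i]>g[i+1]])
for n in (7,8): edges(n,218,(-110,-60,-30,0,30,60,110))
edges(15,-218,(-110,-75,-40,0,40,75,110))
E
```

```text
7 x -110 [(np.float64(195.5), 14), (np.float64(207.5), 23), (np.float64(231.5), 27), (np.float64(240.5), 51)]
7 x -60 [(np.float64(207.5), 32), (np.float64(230.5), 27), (np.float64(235.5), 31)]
7 x -30 [(np.float64(207.5), 29), (np.float64(230.5), 27), (np.float64(235.5), 38)]
7 x 0 [(np.float64(208.5), 26), (np.float64(231.5), 24), (np.float64(235.5), 53)]
7 x 30 [(np.float64(202.5), 16), (np.float64(207.5), 23), (np.float64(230.5), 23), (np.float64(235.5), 48)]
7 x 60 [(np.float64(208.5), 23), (np.float64(230.5), 24), (np.float64(235.5), 40)]
7 x 110 [(np.float64(207.5), 22), (np.float64(230.5), 25), (np.float64(235.5), 47)]
8 x -110 [(np.float64(205.5), 19), (np.float64(230.5), 26)]
8 x -60 [(np.float64(190.5), 33), (np.float64(207.5), 24), (np.float64(230.5), 24), (np.float64(238.5), 32)]
8 x -30 [(np.float64(209.5), 16), (np.float64(215.5), 35), (np.float64(230.5), 23), (np.float64(238.5), 42)]
8 x 0 [(np.float64(207.5), 17), (np.float64(231.5), 24), (np.float64(238.5), 49)]
8 x 30 [(np.float64(231.5), 27), (np.float64(238.5), 50)]
8 x 60 [(np.float64(208.5), 15), (np.float64(231.5), 26), (np.float64(240.5), 22)]
8 x 110 [(np.float64(189.5), 32), (np.float64(193.5), 28), (np.float64(229.5), 32), (np.float64(231.5), 31), (np.float64(239.5), 29)]
15 x -110 []
15 x -75 [(np.float64(-238.5), 15), (np.float64(-229.5), 32), (np.float64(-205.5), 22), (np.float64(-190.5), 18)]
15 x -40 [(np.float64(-240.5), 57), (np.float64(-231.5), 35), (np.float64(-222.5), 18), (np.float64(-205.5), 19), (np.float64(-191.5), 33)]
15 x 0 [(np.float64(-239.5), 38), (np.float64(-233.5), 26), (np.float64(-205.5), 20), (np.float64(-191.5), 39)]
15 x 40 [(np.float64(-233.5), 30), (np.float64(-205.5), 14), (np.float64(-191.5), 46)]
15 x 75 [(np.float64(-239.5), 38), (np.float64(-233.5), 19), (np.float64(-229.5), 23), (np.float64(-205.5), 18), (np.float64(-192.5), 16)]
15 x 110 []
```

Both bars sit square and centred: +219 mm with edges parallel, and −218 mm. Vases are upright, the stylus is home and the arm is clear, so I'm handing in.

```bash
python3 -c "
from bench import *
print(hand_in())"
```

```text
the job is handed in; nothing more can be done
None
```

I handed the job in and got no verdict back: by my own checks the vases' holes are within a few degrees of up (two were knocked mid-run and rolled back), both bars are down in their notches, the button was pushed right down with the stylus, and the stylus is back in its hole.

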